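# Pack the filter kit into the dry box

### The job

Pack the open dry box: lay the large round filter shell in the round recess and stack the small filter shell upright and centred on top of it, lay the short quick-release plate in the short rectangular recess, and lay the white desiccant cartridge in the long narrow recess, each flat on the floor of its recess and right way up. The plain black lens cap, the long chrome rail and the orange blower do not belong: leave them untouched where they stand.

Things in the scene. Friction and masses are not known exactly. Their poses are not given: they have to be found in the camera images.
- shell_large: Large polarising filter in a closed round shell: upright disc, diameter 56 mm, height 18 mm, 50 g, grey with a dark glass window in a black ring on top. Origin at the centre of its underside, z up through the disc. Rests at a random place in the row on the flat bamboo tray, whose top face is at z = 8 mm. Goes on the floor of insert_round.
- shell_small: Small polarising filter in the same kind of shell: diameter 40 mm, height 16 mm, 30 g. Origin at the centre of its underside, z up. Goes on the flat top of shell_large, centred, once that lies in insert_round.
- plate: Short chrome tripod quick-release plate with a black rubber strip on top: block 56 mm long (its x), 36 mm wide (its y), 14 mm high, 70 g. Origin at the centre of its underside, z up. Goes in insert_plate with its length along the insert's x axis, either way round.
- cartridge: White plastic desiccant cartridge with a row of dark slots on top: block 72 mm long (its x), 30 mm wide (its y), 22 mm high, 60 g. Origin at the centre of its underside, z up. Goes in insert_long with its length along the insert's x axis, either way round.
- insert_round: Fixed white insert with a black floor in the dry box: round recess 78 mm across, 5 mm deep. Outer 96 x 96 x 9 mm, floor 4 mm thick: a thing lying in it has its underside 4 mm above this origin. Origin: centre of the insert's underside; z up, x along the box's short side away from the robot. The three inserts sit side by side in changing order, 100 mm apart along their y, all with one yaw.
- insert_plate: Fixed white insert with a black floor; same outer size, height, floor and axes as insert_round, but with the short rectangular recess, 74 mm along its x, 54 mm along its y, 5 mm deep. The black dry box round the inserts lies on its back, 116 x 316 mm outside; its walls end level with the insert rims, 47 mm above the work surface.
- insert_long: Fixed white insert with a black floor; same outer size, height, floor and axes as insert_round, but with the long narrow recess, 90 mm along its x, 48 mm along its y, 5 mm deep. The box's clear door is folded right back and slopes down from the box's far (+x) edge to the tray, below rim height.
- lens_cap: Look-alike, leave alone: plain black lens cap, disc of diameter 56 mm, only 12 mm high, opaque, with two grey pinch pads on top. Loose in the same row. Origin at the centre of its underside.
- long_rail: Look-alike, leave alone: long chrome rail plate, 96 mm (its x) by 36 mm by 14 mm high, same finish as the short plate. Loose in the same row. Origin at the centre of its underside.
- blower: Bystander, leave alone: loose orange blower standing upright on the left part of the tray, bulb diameter 56 mm, nozzle up to 95 mm high. Origin at the centre of its underside, z up. (On the far right, at about x 0.64, y -0.37 m, stands a fixed black lens, 72 mm across, 75 mm high. The bamboo tray's edge strips, 18 mm high, lie outside x 0.362 to 0.838 m and |y| 0.448 m.)
Not all that is in view belongs to the job. Several things have the shape of the cartridge; the one meant has the colours described above.

How it is judged:
At the end, for the whole second after the job is handed in: Large shell, plate and cartridge flat on their recess floors (12.5, 14, 14 mm from centre; within 2.5 mm of the floor), small shell upright on the large one within 10 mm of centre, all at rest; lens cap and rail within 12 mm, upright blower within 15 mm of their starts (horizontal distance between shell_large and insert_round below 0.0125 m and z of shell_large in the frame of insert_round below 0.0065 m and angle between each of shell_large, shell_small, plate, cartridge's own z axis and vertical below 0.1 rad and horizontal distance between shell_small and shell_large below 0.01 m and z of shell_small in the frame of shell_large between 0.0155 and 0.0205 m and horizontal distance between plate and insert_plate below 0.014 m and z of plate in the frame of insert_plate below 0.0065 m and horizontal distance between cartridge and insert_long below 0.014 m and z of cartridge in the frame of insert_long below 0.0065 m and linear speed of each of shell_large, shell_small, plate, cartridge below 0.02 m/s and distance of each of lens_cap, long_rail from where it was at the start of the episode below 0.012 m and distance of blower from where it was at the start of the episode below 0.015 m and angle between blower's own z axis and vertical below 0.2 rad); the robot touches nothing.
It fails at once if the lens cap is displaced by more than 12 mm (distance of lens_cap from where it was at the start of the episode above 0.012 m).
It fails at once if the long rail is displaced by more than 12 mm (distance of long_rail from where it was at the start of the episode above 0.012 m).
It fails at once if the blower is displaced by more than 15 mm or tipped (distance of blower from where it was at the start of the episode above 0.015 m or angle between blower's own z axis and vertical above 0.3 rad).
It also fails if it takes over 102 s, if anything falls off the work surface, if the arm or the gripper's body presses on something with over 40 N, if the wrist force passes 120 N, or if a joint passes its speed limit or range.

### The arm

A 6-joint arm with a two-finger parallel gripper is mounted at the origin on the work surface. World frame = base frame: x ahead of the robot, y to its left, z up, the work surface at z = 0. Lengths are in m, angles in rad, forces in N, time in s.
With the tool pointing down it reaches from about 0.375 to 0.75 m from the base axis. Payload 9 kg.
Tool frame: the origin (TCP) lies midway between the tips of the shut fingers; the grasp point (between the pads) lies 19 mm behind it; z points along the fingers, x is the direction in which the jaws open and shut, and the axes are right-handed (so a half turn about z gives the same grasp; the last joint's range is limited). The gripper opens to 85 mm and grips with 20 to 120 N. Pads are 22 mm wide; open, the fingers measure 114 mm over their backs; the gripper's body (76 mm by 85 mm) begins 54 mm behind the grasp point. The pads swing forward as they close: fully open they stand 13 mm farther back than shut.
Start: joints at [-1.495, 0.104, 0.097, 1.564, 0, 1.353], TCP at [0.174, -0.574, 0.196] pointing down, gripper open.
Joint ranges: [-2.99, 2.99], [-0.84, 1.86], [-1.1, 1.16], [-1.84, 2.11], [-1.51, 1.56], [-3.14, 3.14]. Speed limits (rad/s): [2.22, 2.22, 2.57, 3.14, 3.14, 3.14].

### API

Orientations are given as a unit quaternion [x, y, z, w].
In Python, from bench import r, cams, order gives the robot as it stands.
- The arm moves only by the tool carry_out, never from a script. Its argument "steps" is a list of rows, each a list of 3 entries, a list of its own where there are three numbers: the shift along the tool's x, y, z in mm, then the turn, a rotation vector about the tool's x, y, z in degrees, then the finger opening in mm, from 0 to 85.4. A call has 1 to 12 rows; each row shifts and turns the pose as measured when the row begins, along the tool's axes as they then stand; what a row does not reach is not made up. A row lasts 1/8 s, in which the tool goes at most 62.5 mm and 10.7 degrees, less where a joint would pass 70% of its speed; a pose out of reach is approached as far as the arm can. A call with a gripper value outside its range is refused whole. The fingers move at their own pace and stop on an object; "newtons" is the grip in N (left out, the last holds). Time passes only in rows, so rows that do not move let the fingers close. It gives the time, the measured TCP pose, the force and the opening at its end, in the units of the state.
- r.observe(): the state, without advancing time (a new reading comes with each control period).
- cams.read_camera(name): name is "scene" or "top" or "wrist"; returns the picture (400x640x3 uint8, blue, green, red); there is no depth.
- cams.calibration(name): a dict with "intrinsics" (3x3 intrinsics, pixels), "D" ([k1, k2, p1, p2, k3] as OpenCV has them; the pictures are not rectified), "R" (3x3) and "t" (3): a world point X has camera coordinates R X + t. Camera axes: x right, y down, z forward; pixel columns grow to the right and rows downward; lengths in m; the calibration is good to about 2 mm. A picture is of the moment at which its call begins: read the wrist's pose just before it. calibration takes no time and is no camera call; for the wrist camera it gives the pose at the moment of the call.
- order.close_job(): hands the job in, once; it reports no verdict.
The state is a dict: "time": time; "qpos": joint angles; "dq": joint speeds; "joint_torque": joint torques, N m; "eef_pos": TCP position; "tool_rot": TCP orientation; "wrist_force": force on the tool from outside, world axes, zero at the start; "ft_torque": the same for the moment, N m; "grip_width": finger opening in m.
Only numpy, scipy, OpenCV 4.12 (cv2) and the standard library are available. Lean on these libraries where they do the work, as an engineer would, in place of code of your own. Each camera call takes 0.05 s, during which the arm holds its last target.

## Working session

There is one attempt and no reset: what is moved stays moved. The work goes in short steps, Python scripts to look and compute and a tool call to move; the robot and the scene stay as the last step left them, time stands still between calls to the robot, and variables do not carry over. Pictures are saved under pics/ and viewed, and the job is handed in when it is done.

Besides the shell and the picture viewer there is one more tool, called after "Emit:" by a JSON object that holds its "api" and its "payload". carry_out: Moves the arm, as the interface text tells. Its arguments: {"type":"object","properties":{"steps":{"type":"array","items":{"type":"array"}},"newtons":{"type":"number"}},"required":["steps"]}

```bash
ls; mkdir -p pics; python3 - <<'E'
from bench import r,cams,order
import cv2
s=r.observe();print(s)
for n in("scene","top","wrist"):
    c=cams.calibration(n);print(n,c)
    cv2.imwrite(f"pics/{n}0.png",cams.read_camera(n))
E
```

```text
pics
{'time': 0.0, 'qpos': array([-1.49469225e+00,  1.04684572e-01,  9.64490352e-02,  1.56391014e+00,
        3.75795088e-05,  1.35310574e+00]), 'dq': array([-0.0012553 ,  0.00039563, -0.00088988, -0.00193552, -0.00028439,
        0.00191716]), 'joint_torque': array([-8.20277382e-04, -5.56931591e+01,  5.03650689e+01,  1.69953337e-02,
       -4.00872541e-04, -1.61247421e-06]), 'eef_pos': array([ 0.17374861, -0.57388656,  0.19491985]), 'tool_rot': array([ 8.02989962e-01, -5.95992169e-01, -4.27935533e-04, -5.21931735e-04]), 'wrist_force': array([ 0.3169067 , -0.09037228, -0.3597808 ]), 'ft_torque': array([-0.02020013, -0.02084006, -0.00431349]), 'grip_width': 0.08557241619157273}
scene {'intrinsics': array([[388.90620435,   0.        , 318.15907118],
       [  0.        , 388.90620435, 194.99138944],
       [  0.        ,   0.        ,   1.        ]]), 'D': array([0.00066457, 0.        , 0.        , 0.        , 0.        ]), 'R': array([[-0.78648564,  0.61758083,  0.00585293],
       [ 0.53120527,  0.68126043, -0.50369156],
       [-0.31505762, -0.39303707, -0.86386374]]), 't': array([ 
[... 255 characters left out ...]
        ,  0.        ,  0.        ]), 'R': array([[-0.02822325, -0.99950347,  0.01400947],
       [-0.99820163,  0.02743946, -0.05329712],
       [ 0.05288624, -0.01548849, -0.99848042]]), 't': array([-0.07445798,  0.44904953,  1.09621067])}
wrist {'intrinsics': array([[315.83390354,   0.        , 315.49722312],
       [  0.        , 315.83390354, 197.35125107],
       [  0.        ,   0.        ,   1.        ]]), 'D': array([-0.02824678,  0.        ,  0.        ,  0.        ,  0.        ]), 'R': array([[ 0.28954608, -0.95716355, -0.00100402],
       [-0.92286017, -0.27944716,  0.26502525],
       [-0.25395308, -0.07581045, -0.96424095]]), 't': array([-0.59932296, -0.03398807,  0.37730746])}
```

View pics/top0.png

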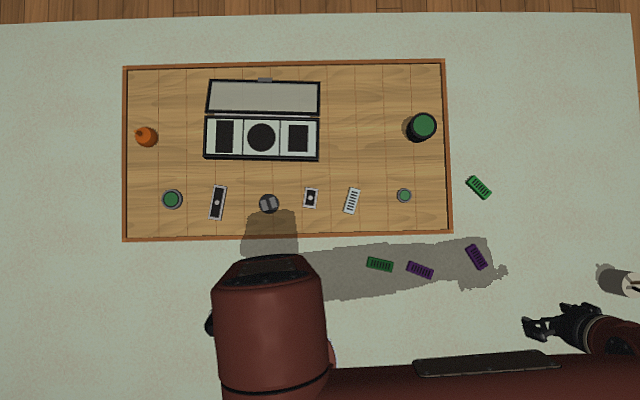

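View pics/scene0.png

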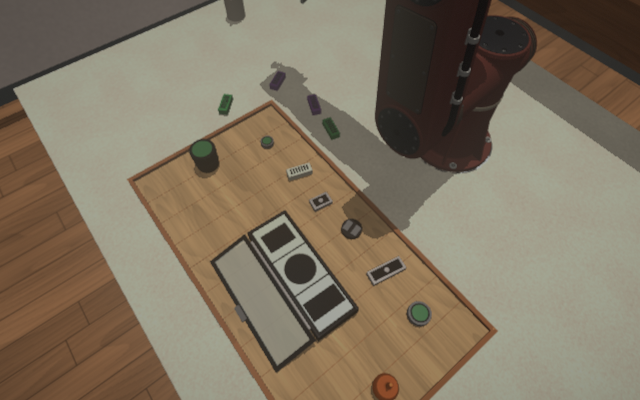

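View pics/wrist0.png

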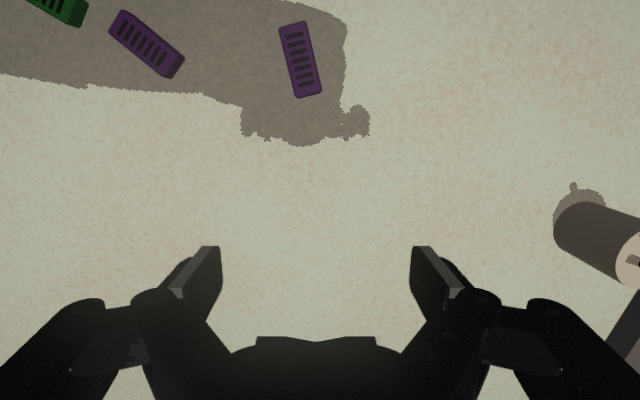

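```bash
cat > h.py <<'E'
import cv2,numpy as np
from bench import r,cams,order
def ray(cal,uv):
    p=cv2.undistortPoints(np.array([[uv]],float),np.array(cal["intrinsics"]),np.array(cal["D"]))[0,0]
    R=np.array(cal["R"]);t=np.array(cal["t"])
    return -R.T@t, R.T@np.array([p[0],p[1],1.0])
def onplane(cal,uv,z):
    o,d=ray(cal,uv); return o+d*(z-o[2])/d[2]
def proj(cal,X):
    R=np.array(cal["R"]);rv=cv2.Rodrigues(R)[0]
    return cv2.projectPoints(np.array(X,float).reshape(-1,1,3),rv,np.array(cal["t"]),np.array(cal["intrinsics"]),np.array(cal["D"]))[0].reshape(-1,2)
E
python3 - <<'E'
import cv2
t=cv2.imread("pics/top0.png")
cv2.imwrite("pics/tA.png",cv2.resize(t[180:225,155:425],None,fx=2.9,fy=2.9,interpolation=cv2.INTER_CUBIC))
cv2.imwrite("pics/tB.png",cv2.resize(t[70:170,195:330],None,fx=5,fy=5,interpolation=cv2.INTER_CUBIC))
E
```

```text
(no output)
```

View pics/tA.png

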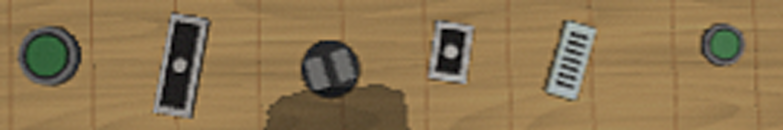

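View pics/tB.png

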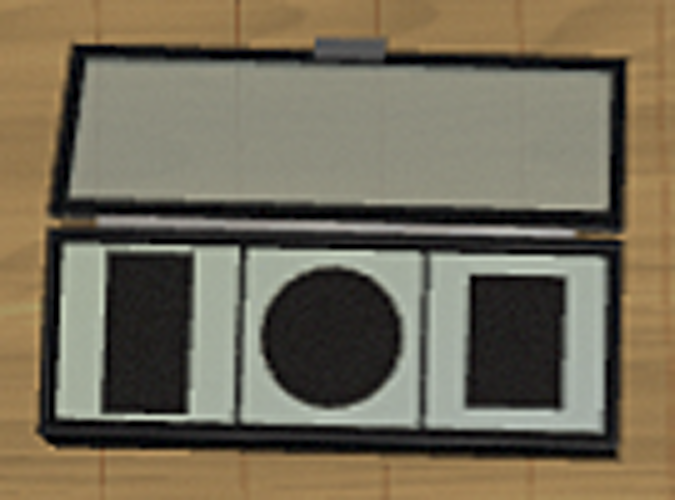

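```bash
python3 - <<'E'
from h import *
t=cv2.imread("pics/top0.png");c=cams.calibration("top")
K=4
up=cv2.resize(t,None,fx=K,fy=K,interpolation=cv2.INTER_CUBIC)
lab=cv2.cvtColor(up,cv2.COLOR_BGR2HSV)
def P(p,z): return onplane(c,((p[0]+.5)/K-.5,(p[1]+.5)/K-.5),z)
def blobs(mask,box,amin):
    m=np.zeros_like(mask);x0,y0,x1,y1=[K*v for v in box];m[y0:y1,x0:x1]=mask[y0:y1,x0:x1]
    return [q for q in cv2.findContours(m,cv2.RETR_EXTERNAL,cv2.CHAIN_APPROX_NONE)[0] if cv2.contourArea(q)>amin]
H,S,V=cv2.split(lab)
def rep(name,q,z):
    pts=np.array([P(p,z)[:2] for p in q[:,0,:]])*1000
    (cx,cy),(w,h),a=cv2.minAreaRect(pts.astype(np.float32))
    M=cv2.moments(q);ce=P((M['m10']/M['m00'],M['m01']/M['m00']),z)*1000
    print(name,"rect",round(cx,1),round(cy,1),round(w,1),round(h,1),round(a,1),"cent",ce[:2].round(1),"px",(M['m10']/M['m00']/K,M['m01']/M['m00']/K))
green=((H>45)&(H<90)&(S>70)).astype(np.uint8)
for q in blobs(green,(155,180,190,215),200): rep("large glass",q,.026)
for q in blobs(green,(390,180,420,210),150): rep("small glass",q,.024)
gray=((S<60)).astype(np.uint8)
for n,b,z in(("large",(155,180,190,220),.02),("rail",(203,178,233,226),.022),("cap",(254,190,284,216),.02),("plate",(298,184,323,212),.022),("cart",(340,184,364,218),.030),("small",(392,182,418,208),.02)):
    for q in blobs(gray,b,600): rep(n,q,z)
dark=(V<75).astype(np.uint8)
for q in blobs(dark,(210,118,316,156),4000): rep("recess",q,.045)
white=((V>120)&(S<60)).astype(np.uint8)
for q in blobs(white,(200,115,322,160),3000): rep("insert",q,.047)
org=((H<12)&(S>150)&(V>120)).astype(np.uint8)
for q in blobs(org,(130,115,165,155),500): rep("blower",q,.04)
E
```

```text
large glass rect 467.5 318.6 40.1 38.6 88.4 cent [467.3 318.7] px (170.93495139296664, 199.0576759966073)
small glass rect 460.7 -326.7 27.2 27.1 87.7 cent [ 460.5 -326.8] px (404.91628440366975, 195.18129691409507)
large rect 467.5 318.2 59.2 54.7 88.4 cent [467.3 318.2] px (171.88393902014738, 199.1815083657526)
rail rect 454.5 191.6 37.7 96.5 78.7 cent [454.5 191.8] px (217.3362421220306, 202.5329951289332)
cap rect 447.7 50.4 52.4 53.2 88.7 cent [447.6  50.4] px (268.7694313746945, 203.66301929459823)
plate rect 460.4 -64.8 37.3 57.0 80.6 cent [460.5 -64.9] px (310.3650082717992, 197.80405923415245)
cart rect 449.0 -178.3 31.4 72.0 72.1 cent [ 448.9 -178.3] px (351.796275646744, 200.70453278322927)
small rect 460.4 -326.1 40.1 39.5 76.4 cent [ 460.4 -326.1] px (404.3068316831683, 195.31757425742575)
recess rect 622.5 -35.7 52.1 73.0 87.0 cent [622.6 -35.6] px (297.9791238657764, 138.23328090224274)
recess rect 627.5 64.5 75.5 76.3 44.0 cent [627.6  64.4] px (261.21999321290593, 137.39016654484703)
recess rect 632.8 164.5 47.1 89.0 87.2 cent [632.8 164.8] px (224.38194239653984, 136.49640224122678)
recess rect 629.1 60.4 289.3 104.3 88.5 cent [649.1  55.7] px (264.27526022607134, 129.49056680491174)
insert rect 622.0 -36.1 96.2 96.4 87.1 cent [621.6 -36. ] px (298.10472702374494, 138.42002127311406)
insert rect 627.4 64.0 96.3 96.5 87.0 cent [627.1  63.9] px (261.3261416292009, 137.40008052986062)
insert rect 632.8 164.0 96.9 96.7 87.2 cent [632.5 164.1] px (224.4685711707996, 136.42407760650272)
```

Candidates (top image pixels):
- Large shell: (171,199), grey rim with glass. The look-alike is the lens cap at (269,203), black with two pads.
- Small shell: (404,195), the only small disc. The lens at (422,127) is fixed.
- Plate: (310,198), 57 mm long. The look-alike is the rail at (217,202), 96 mm long.
- Cartridge: the white one at (352,200). The green ones at (380,264) and (479,187), and the purple ones at (420,270) and (476,257), are wrong.

The close crop confirms these choices. In the box, the long recess is at pixel column 224, the round one at 261 and the plate recess at 298.

I'll start by turning the wrist for the cartridge.

Emit:
{"api": "carry_out", "payload": {"steps": [[[0,0,0],[0,0,-10.4],60],[[0,0,0],[0,0,-10.4],60],[[0,0,0],[0,0,-10.4],60],[[0,0,0],[0,0,-10.4],60],[[0,0,0],[0,0,-10.4],60],[[0,0,0],[0,0,-10.4],60],[[0,0,0],[0,0,-10.4],60],[[0,0,0],[0,0,-10.4],60],[[0,0,0],[0,0,-10.4],60],[[0,0,0],[0,0,-10.4],60],[[0,0,0],[0,0,-10.4],60],[[0,0,0],[0,0,-10.4],60]], "newtons": 40}}

```text
time: 1.65
eef_pos: [0.1735, -0.5717, 0.1907]
tool_rot: [0.885, 0.466, 0.002, -0.004]
wrist_force: [-0.5, -0.3, 0.5]
grip_width: 0.0601
```

```bash
cat > go.py <<'E'
import sys
from h import *
from scipy.spatial.transform import Rotation as Ro
def go(x,y,z,yaw):
    s=r.observe();p=np.array(s["eef_pos"])*1000;R=Ro.from_quat(s["tool_rot"])
    a=np.radians(yaw)
    X=np.array([np.cos(a),np.sin(a),0]);Z=np.array([0,0,-1.]);G=Ro.from_matrix(np.stack([X,np.cross(Z,X),Z],1))
    rv=(R.inv()*G).as_rotvec(degrees=True)
    d=np.array([x,y,z])-p
    m=R.as_matrix()
    print("t",round(s["time"],2),"p",p.round(1),"yaw",np.degrees(np.arctan2(m[1,0],m[0,0])).round(1),"w",round(s["grip_width"]*1000,1),"F",np.round(s["wrist_force"],1),"q",np.round(s["qpos"],2))
    print(" shift now",R.inv().apply(d).round(1)," turn",rv.round(1)," shift after turn",G.inv().apply(d).round(1))
if __name__=="__main__": go(*map(float,sys.argv[1:5]))
E
python3 go.py 449 -178 150 72.1
```

```text
t 1.65 p [ 173.5 -571.7  190.7] yaw 55.6 w 60.1 F [-0.5 -0.3  0.5] q [-1.49  0.11  0.09  1.56 -0.   -0.89]
 shift now [480.2   5.1  43.9]  turn [ -0.3  -0.4 -16.5]  shift after turn [459.3 141.1  40.7]
```

Emit:
{"api": "carry_out", "payload": {"steps": [[[0,0,0],[0,0,-8.4],60],[[0,0,0],[0,0,-8.4],60],[[46,14,2],[0,0,0],60],[[46,14,2],[0,0,0],60],[[46,14,2],[0,0,0],60],[[46,14,2],[0,0,0],60],[[46,14,2],[0,0,0],60],[[46,14,2],[0,0,0],60],[[46,14,2],[0,0,0],60],[[46,14,2],[0,0,0],60],[[46,14,2],[0,0,0],60],[[30,10,2],[0,0,0],60]]}}

```text
time: 3.15
eef_pos: [0.4383, -0.1743, 0.1707]
tool_rot: [0.804, 0.594, 0.004, -0.005]
wrist_force: [-0.2, -0.1, 0.8]
grip_width: 0.0597
```

```bash
python3 - <<'E'
from go import *
go(449,-178,120,72.1)
c=cams.calibration("wrist");cv2.imwrite("pics/w1.png",cams.read_camera("wrist"))
R=np.array(c["R"]);print(-R.T@c["t"]);np.save("c1.npy",c,allow_pickle=True)
print(proj(c,[[.449,-.178,.03]]))
E
```

```text
t 3.15 p [ 438.3 -174.3  170.7] yaw 72.9 w 59.7 F [-0.2 -0.1  0.8] q [-0.66 -0.29 -0.32  1.55  0.01 -0.37]
 shift now [-1.  11.6 50.6]  turn [-0.3 -0.7  0.8]  shift after turn [-0.3 11.4 50.7]
[ 0.37427439 -0.15665552  0.3481512 ]
[[313.33701172 189.6327753 ]]
```

View pics/w1.png

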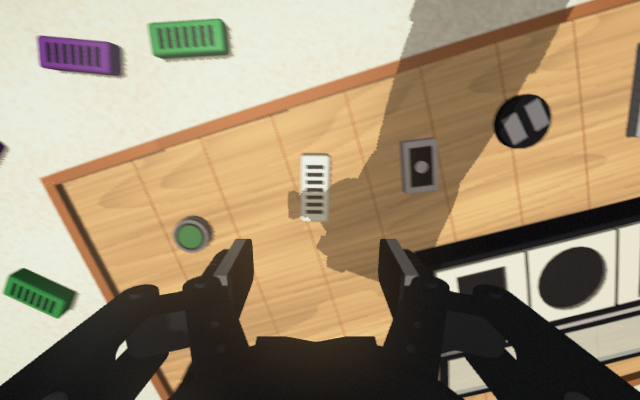

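Emit:
{"api": "carry_out", "payload": {"steps": [[[0,5,25],[-0.3,-0.7,0.8],50],[[0,4,40],[0,0,0],50],[[0,0,40],[0,0,0],50],[[0,0,0],[0,0,0],50]]}}

```text
time: 3.7
eef_pos: [0.449, -0.1726, 0.0627]
tool_rot: [0.807, 0.59, 0.001, 0.0]
wrist_force: [-0.7, 1.1, 0.1]
grip_width: 0.0498
```

```bash
python3 - <<'E'
from go import *
go(448,-177,14.5,72.1)
c=cams.calibration("wrist");cv2.imwrite("pics/w2.png",cams.read_camera("wrist"))
E
```

```text
t 3.7 p [ 449.  -172.6   62.7] yaw 72.3 w 49.8 F [-0.7  1.1  0.1] q [-0.64 -0.25 -0.48  1.34  0.   -0.33]
 shift now [-4.5  0.4 48.2]  turn [ 0.1 -0.1  0.2]  shift after turn [-4.5  0.4 48.2]
```

View pics/w2.png

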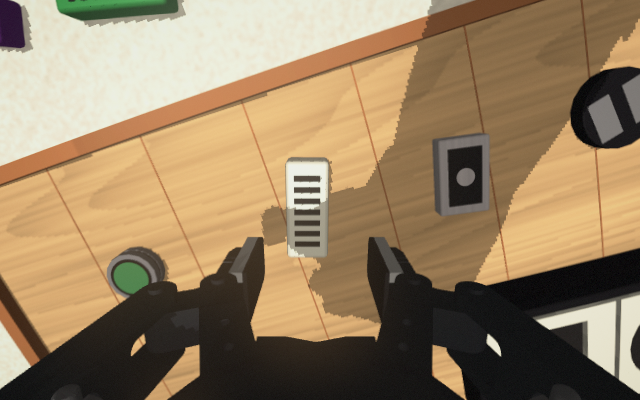

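Emit:
{"api": "carry_out", "payload": {"steps": [[[-4.5,0,20],[0,0,0],50],[[0,0,24],[0,0,0],50],[[0,0,4],[0,0,0],50],[[0,0,0],[0,0,0],50]]}}

```text
time: 4.25
eef_pos: [0.4516, -0.1812, 0.02]
tool_rot: [0.808, 0.59, 0.002, 0.005]
wrist_force: [-0.3, -0.7, -0.3]
grip_width: 0.0501
```

```bash
python3 go.py 448 -177 14.5 72.1
```

```text
t 4.25 p [ 451.6 -181.2   20. ] yaw 72.3 w 50.1 F [-0.3 -0.7 -0.3] q [-0.65 -0.22 -0.54  1.24  0.   -0.34]
 shift now [ 2.9 -4.7  5.4]  turn [0.6 0.1 0.2]  shift after turn [ 2.9 -4.7  5.5]
```

Emit:
{"api": "carry_out", "payload": {"steps": [[[3,-4.5,4],[0.5,0,0],50],[[0,0,1.5],[0,0,0],50],[[0,0,0],[0,0,0],20],[[0,0,0],[0,0,0],20],[[0,0,0],[0,0,0],20],[[0,0,0],[0,0,0],20]], "newtons": 40}}

```text
time: 5.0
eef_pos: [0.4493, -0.1776, 0.0165]
tool_rot: [0.808, 0.59, -0.0, 0.003]
wrist_force: [0.0, 0.4, 0.5]
grip_width: 0.0198
```

```bash
python3 go.py 448 -177 14.5 72.1
```

```text
t 5.0 p [ 449.3 -177.6   16.5] yaw 72.3 w 19.8 F [0.  0.4 0.5] q [-0.65 -0.22 -0.54  1.24 -0.   -0.34]
 shift now [ 0.2 -1.5  2. ]  turn [0.3 0.2 0.2]  shift after turn [ 0.2 -1.5  2. ]
```

```bash
python3 - <<'E'
from go import *
cv2.imwrite("pics/w3.png",cams.read_camera("wrist"))
cv2.imwrite("pics/s3.png",cv2.resize(cams.read_camera("scene")[120:240,220:380],None,fx=4,fy=4))
E
```

```text
(no output)
```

View pics/w3.png

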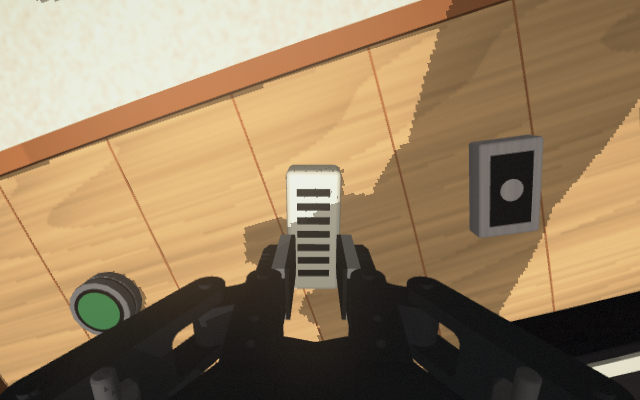

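View pics/s3.png

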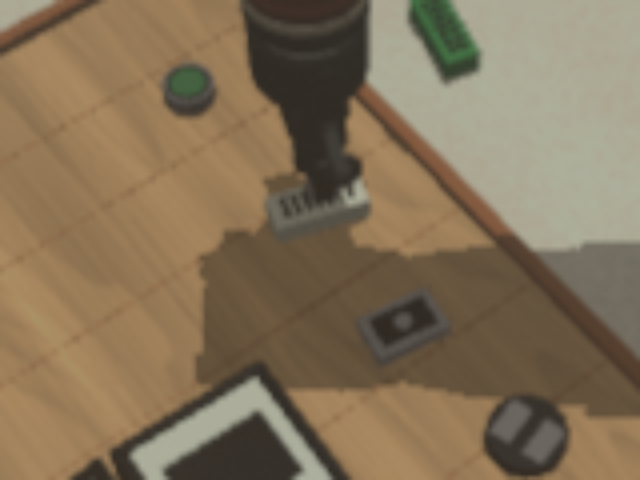

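Emit:
{"api": "carry_out", "payload": {"steps": [[[0,0,1],[0.3,0,0],10],[[0,0,0],[0,0,0],10],[[0,0,0],[0,0,0],10]]}}

```text
time: 5.48
eef_pos: [0.4493, -0.1776, 0.0153]
tool_rot: [0.808, 0.59, -0.002, 0.001]
wrist_force: [-0.0, 0.8, -0.2]
grip_width: 0.01
```

```bash
python3 - <<'E'
from go import *
go(448,-177,14.5,72.1)
cv2.imwrite("pics/w4.png",cams.read_camera("wrist")[120:330,180:480])
E
```

```text
t 5.47 p [ 449.3 -177.6   15.3] yaw 72.3 w 10.0 F [-0.   0.8 -0.2] q [-0.65 -0.21 -0.54  1.24 -0.   -0.34]
 shift now [ 0.2 -1.4  0.8]  turn [-0.1  0.2  0.2]  shift after turn [ 0.2 -1.4  0.8]
```

View pics/w4.png

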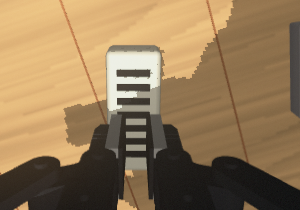

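```bash
python3 - <<'E'
from go import *
s=r.observe();c=cams.calibration("wrist");im=cams.read_camera("wrist")
p=np.array(s["eef_pos"]);R=Ro.from_quat(s["tool_rot"])
for d in (0,-.019,-.04):
    for sx in(-.005,.005):
        print(d,sx,proj(c,[p+R.apply([sx,0,d])]))
C=-np.array(c["R"]).T@c["t"];print("cam in tool",R.inv().apply(C-p)*1000)
# where cart corners would project
a=np.radians(-17.9);ux=np.array([np.cos(a),np.sin(a),0]);uy=np.array([-np.sin(a),np.cos(a),0])
X=[np.array([.448,-.177,z])+i*.036*ux+j*.015*uy for z in(.030,.008) for i in(-1,1) for j in(-1,1)]
print(proj(c,X).round(0))
cv2.imwrite("pics/w5.png",cv2.resize(im[130:330,200:440],None,fx=3.3,fy=3))
t=cams.read_camera("top");cv2.imwrite("pics/t5.png",cv2.resize(t[170:230,310:400],None,fx=8,fy=8,interpolation=cv2.INTER_CUBIC))
E
```

```text
0 -0.005 [[306.90477828 226.9477021 ]]
0 0.005 [[323.63864808 226.9477795 ]]
-0.019 -0.005 [[305.97857422 239.46378543]]
-0.019 0.005 [[324.50692255 239.46401983]]
-0.04 -0.005 [[304.69429752 256.83148345]]
-0.04 0.005 [[325.71086597 256.83199781]]
cam in tool [ 1.62290647e-01 -6.71262904e+01 -1.77229489e+02]
[[287. 169.]
 [345. 170.]
 [290. 291.]
 [341. 292.]
 [290. 163.]
 [341. 163.]
 [292. 273.]
 [339. 273.]]
```

View pics/w5.png

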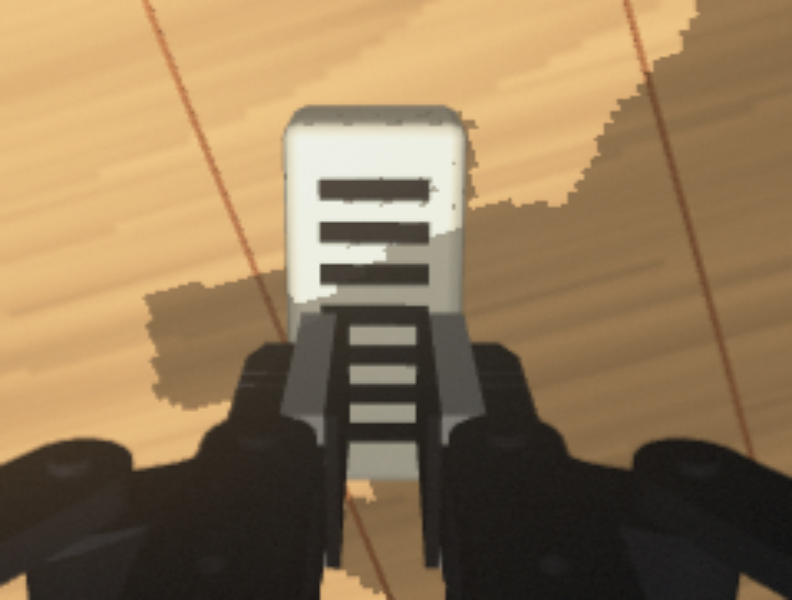

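View pics/t5.png

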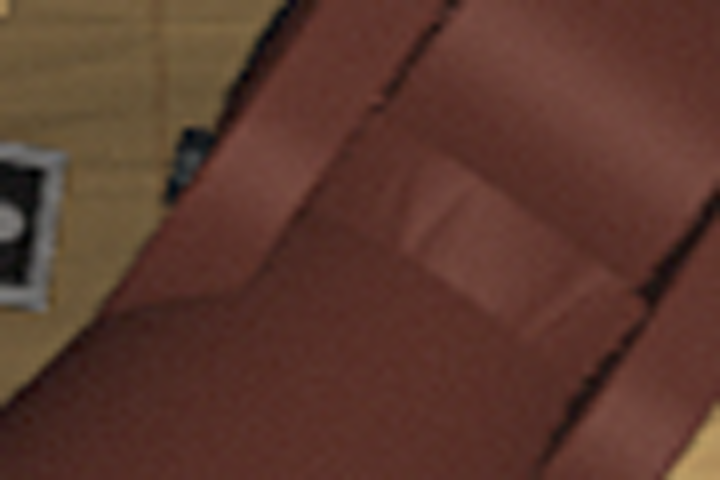

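```bash
python3 - <<'E'
from go import *
s=r.observe();c=cams.calibration("scene");im=cams.read_camera("scene")
p=np.array(s["eef_pos"]);R=Ro.from_quat(s["tool_rot"])
x0,y0,k=260,130,7
crop=cv2.resize(im[y0:y0+75,x0:x0+100],None,fx=k,fy=k,interpolation=cv2.INTER_CUBIC)
for d,col in((0,(0,0,255)),(-.02,(0,255,0)),(-.04,(255,0,0)),(-.06,(0,255,255)),(-.1,(255,255,255))):
    q=proj(c,[p+R.apply([0,0,d])])[0]; print(d,q)
    cv2.circle(crop,tuple(int(v) for v in ((q-[x0,y0]+.5)*k)),4,col,-1)
cv2.imwrite("pics/s6.png",crop)
E
```

```text
0 [299.10641185 172.31605689]
-0.02 [298.85183817 168.44135423]
-0.04 [298.58916361 164.44339035]
-0.06 [298.31799512 160.31618667]
-0.1 [297.7484728  151.64814713]
```

View pics/s6.png

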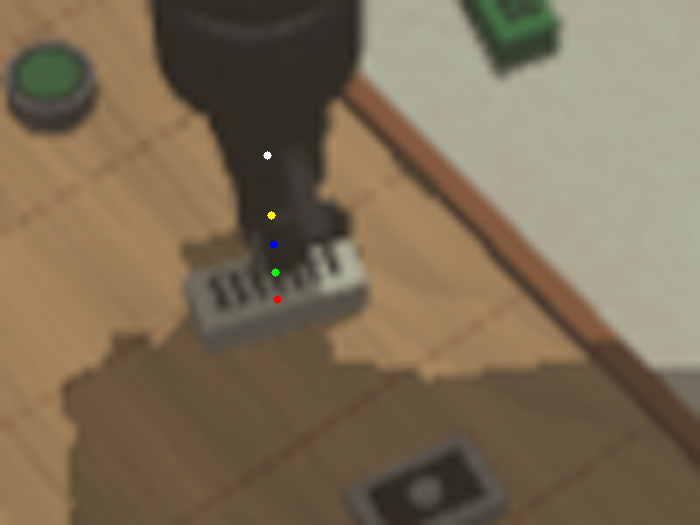

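The gripper closed past the cartridge width. The scene view puts the fingertips about 20 mm above where the TCP says they should be, just over the cartridge top. I'll reopen and descend in small steps, watching the force.

Emit:
{"api": "carry_out", "payload": {"steps": [[[0,0,0],[0,0,0],50],[[0,0,0],[0,0,0],50],[[0,-1.4,3],[0,0,0],50],[[0,0,3],[0,0,0],50]]}}

```text
time: 6.18
eef_pos: [0.448, -0.1773, 0.0092]
tool_rot: [0.808, 0.59, -0.002, 0.001]
wrist_force: [0.3, -0.8, -0.1]
grip_width: 0.0501
```

```bash
python3 go.py 448 -177 5 72.1
```

```text
t 6.17 p [ 448.  -177.3    9.2] yaw 72.3 w 50.1 F [ 0.3 -0.8 -0.1] q [-0.65 -0.21 -0.55  1.23 -0.   -0.34]
 shift now [ 0.3 -0.1  4.2]  turn [-0.   0.2  0.2]  shift after turn [ 0.3 -0.1  4.2]
```

Emit:
{"api": "carry_out", "payload": {"steps": [[[0,0,4],[0,0,0],50],[[0,0,3],[0,0,0],50],[[0,0,0],[0,0,0],50]]}}

```text
time: 6.55
eef_pos: [0.4476, -0.1771, 0.0011]
tool_rot: [0.808, 0.59, -0.002, 0.0]
wrist_force: [-0.6, 0.1, 0.1]
grip_width: 0.0496
```

```bash
python3 - <<'E'
from go import *
go(448,-177,5,72.1)
cv2.imwrite("pics/w7.png",cams.read_camera("wrist"))
im=cams.read_camera("scene");cv2.imwrite("pics/s7.png",cv2.resize(im[130:205,260:360],None,fx=7,fy=7,interpolation=cv2.INTER_CUBIC))
E
```

```text
t 6.55 p [ 447.6 -177.1    1.1] yaw 72.3 w 49.6 F [-0.6  0.1  0.1] q [-0.65 -0.2  -0.56  1.22 -0.   -0.34]
 shift now [ 0.2  0.4 -3.9]  turn [-0.1  0.2  0.2]  shift after turn [ 0.2  0.4 -3.9]
```

View pics/w7.png

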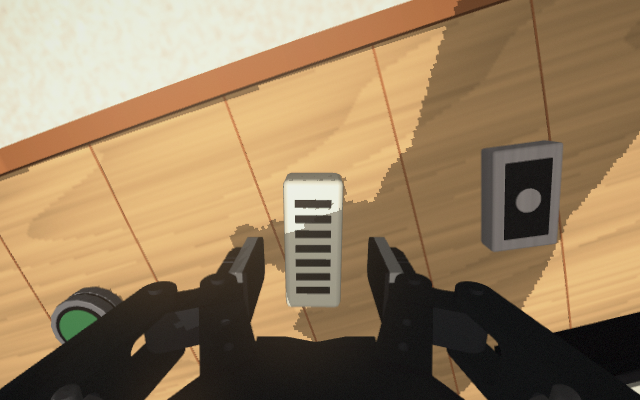

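View pics/s7.png

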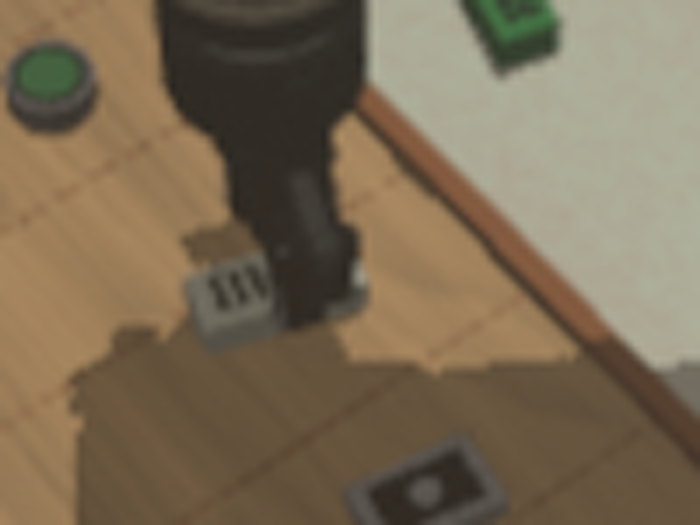

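```bash
python3 - <<'E'
from go import *
s=r.observe();c=cams.calibration("scene")
p=np.array(s["eef_pos"]);R=Ro.from_quat(s["tool_rot"])
for d in(0,-.01,-.02,-.03,-.04):
    print(d,[ (proj(c,[p+R.apply([x,y,d])])[0]-[260,130]).dot(np.eye(2))*7 for x in(.025,.038) for y in(-.011,.011)])
E
```

```text
0 [array([323.47440937, 353.48828921]), array([273.15658146, 369.10564876]), array([334.05077105, 378.61232982]), array([283.49662904, 394.4036958 ])]
-0.01 [array([322.97722842, 340.5080388 ]), array([272.26633979, 356.20074848]), array([333.63328205, 365.75690706]), array([282.68236346, 381.62584137])]
-0.02 [array([322.47227933, 327.32504484]), array([271.36213947, 343.09356135]), array([333.20923414, 352.69958705]), array([281.85526012, 368.64658692])]
-0.03 [array([321.95937858, 313.93451857]), array([270.44364952, 329.77929224]), array([332.77847151, 339.43557467]), array([281.01501291, 355.46113185])]
-0.04 [array([321.43833678, 300.33151921]), array([269.51052843, 316.25299319]), array([332.34083334, 325.95992168]), array([280.16130594, 342.06452168])]
```

Emit:
{"api": "carry_out", "payload": {"steps": [[[0,0,5],[0,0,0],50],[[0,0,5],[0,0,0],50],[[0,0,4],[0,0,0],50],[[0,0,0],[0,0,0],50]]}}

```text
time: 7.15
eef_pos: [0.4478, -0.1772, -0.0136]
tool_rot: [0.808, 0.59, -0.002, 0.001]
wrist_force: [-0.3, 0.2, 0.8]
grip_width: 0.0497
```

```bash
python3 - <<'E'
from go import *
go(448,-177,-13,72.1)
im=cams.read_camera("scene");cv2.imwrite("pics/s8.png",cv2.resize(im[130:205,260:360],None,fx=7,fy=7,interpolation=cv2.INTER_CUBIC))
E
```

```text
t 7.15 p [ 447.8 -177.2  -13.6] yaw 72.3 w 49.7 F [-0.3  0.2  0.8] q [-0.65 -0.19 -0.57  1.19 -0.   -0.34]
 shift now [ 0.3  0.2 -0.6]  turn [-0.1  0.2  0.2]  shift after turn [ 0.3  0.2 -0.6]
```

View pics/s8.png

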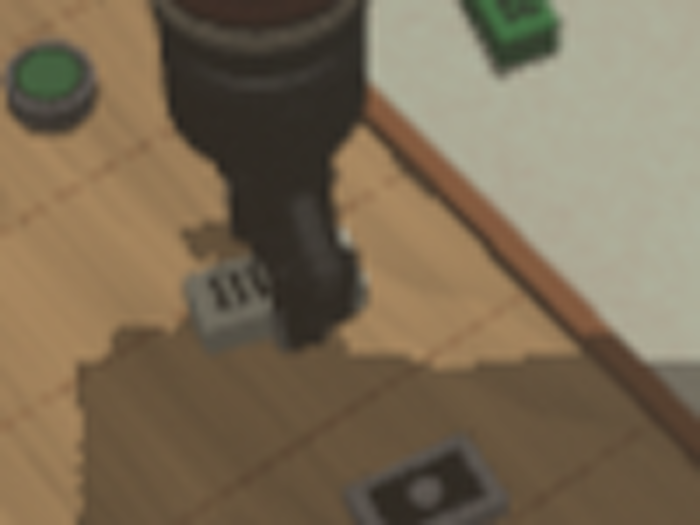

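Emit:
{"api": "carry_out", "payload": {"steps": [[[0,0,3],[0,0,0],50],[[0,0,2],[0,0,0],50],[[0,0,0],[0,0,0],50]]}}

```text
time: 7.58
eef_pos: [0.448, -0.1775, -0.0185]
tool_rot: [0.808, 0.59, -0.002, 0.001]
wrist_force: [0.3, 0.6, -0.2]
grip_width: 0.0499
```

Emit:
{"api": "carry_out", "payload": {"steps": [[[0,0,1.5],[0,0,0],50],[[0,0,0],[0,0,0],50]]}}

```text
time: 7.82
eef_pos: [0.4481, -0.1775, -0.02]
tool_rot: [0.808, 0.59, -0.002, 0.001]
wrist_force: [-0.1, 0.6, 0.6]
grip_width: 0.0498
```

Emit:
{"api": "carry_out", "payload": {"steps": [[[0,0,1.5],[0,0,0],50],[[0,0,0],[0,0,0],50]]}}

```text
time: 8.07
eef_pos: [0.4481, -0.1776, -0.0215]
tool_rot: [0.808, 0.59, -0.002, 0.001]
wrist_force: [0.3, -0.5, -0.0]
grip_width: 0.0497
```

Emit:
{"api": "carry_out", "payload": {"steps": [[[0,0,1.5],[0,0,0],50],[[0,0,0],[0,0,0],50]]}}

```text
time: 8.32
eef_pos: [0.4481, -0.1776, -0.0231]
tool_rot: [0.808, 0.59, -0.002, 0.001]
wrist_force: [-0.1, -0.2, -0.2]
grip_width: 0.05
```

Emit:
{"api": "carry_out", "payload": {"steps": [[[0,0,1.5],[0,0,0],50],[[0,0,0],[0,0,0],50]]}}

```text
time: 8.57
eef_pos: [0.4481, -0.1776, -0.0247]
tool_rot: [0.808, 0.59, -0.002, 0.001]
wrist_force: [-0.9, -0.6, -0.0]
grip_width: 0.0499
```

```bash
python3 - <<'E'
from go import *
go(448,-177,-13,72.1)
im=cams.read_camera("scene");cv2.imwrite("pics/s9.png",cv2.resize(im[130:205,260:360],None,fx=7,fy=7,interpolation=cv2.INTER_CUBIC))
cv2.imwrite("pics/w9.png",cams.read_camera("wrist"))
E
```

```text
t 8.57 p [ 448.1 -177.6  -24.7] yaw 72.3 w 49.9 F [-0.9 -0.6 -0. ] q [-0.65 -0.18 -0.58  1.16 -0.   -0.34]
 shift now [  0.5  -0.3 -11.7]  turn [-0.   0.2  0.2]  shift after turn [  0.5  -0.3 -11.7]
```

View pics/s9.png

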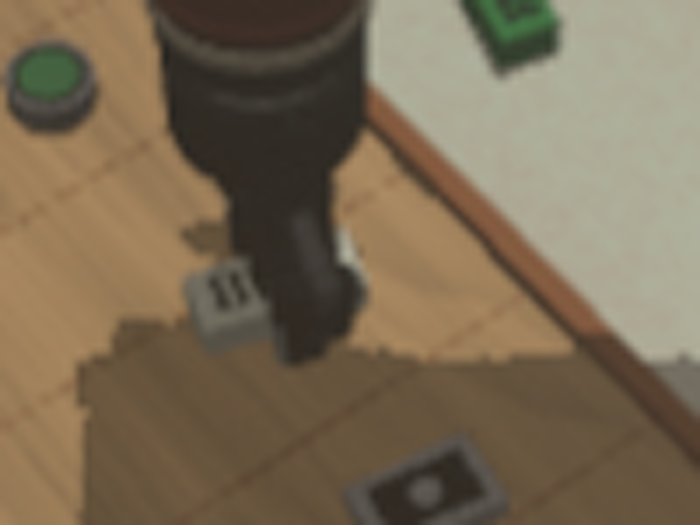

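View pics/w9.png

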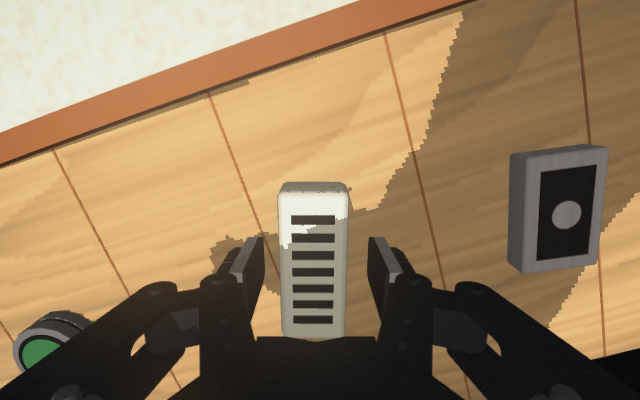

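Emit:
{"api": "carry_out", "payload": {"steps": [[[0,0,3],[0,0,0],40],[[0,0,0],[0,0,0],20],[[0,0,0],[0,0,0],20],[[0,0,0],[0,0,0],20]]}}

```text
time: 9.18
eef_pos: [0.4483, -0.1777, -0.0277]
tool_rot: [0.808, 0.59, -0.002, 0.001]
wrist_force: [0.9, -0.3, -0.2]
grip_width: 0.029
```

```bash
python3 - <<'E'
from go import *
go(448,-177,-13,72.1)
im=cams.read_camera("scene");cv2.imwrite("pics/s10.png",cv2.resize(im[130:205,260:360],None,fx=7,fy=7,interpolation=cv2.INTER_CUBIC))
cv2.imwrite("pics/w10.png",cams.read_camera("wrist"))
E
```

```text
t 9.18 p [ 448.3 -177.7  -27.7] yaw 72.3 w 29.0 F [ 0.9 -0.3 -0.2] q [-0.65 -0.17 -0.59  1.16 -0.   -0.34]
 shift now [  0.5  -0.4 -14.7]  turn [0.  0.2 0.2]  shift after turn [  0.6  -0.5 -14.7]
```

View pics/w10.png

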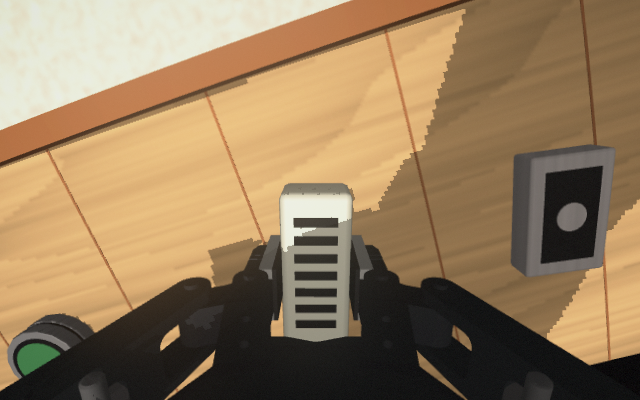

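View pics/s10.png

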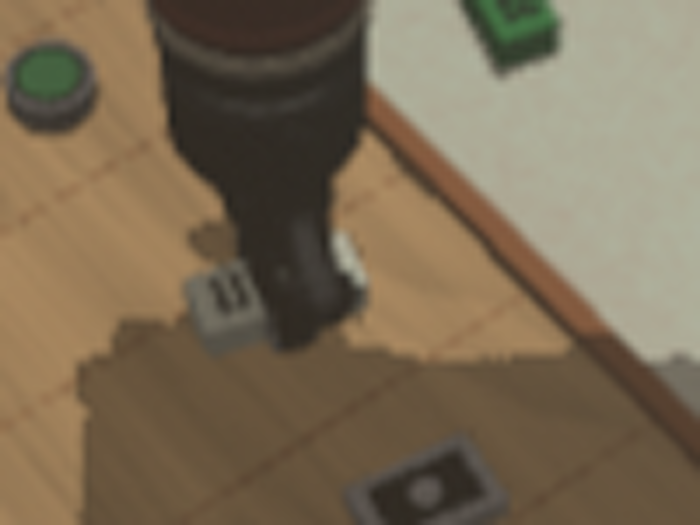

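Emit:
{"api": "carry_out", "payload": {"steps": [[[0,0,-15],[0,0,0],20],[[0,0,-30],[0,0,0],20],[[0,0,-40],[0,0,0],20],[[0,0,-40],[0,0,0],20],[[0,0,0],[0,0,0],20]]}}

```text
time: 9.9
eef_pos: [0.4484, -0.1772, 0.1052]
tool_rot: [0.808, 0.59, -0.001, 0.002]
wrist_force: [-0.4, -0.7, -0.8]
grip_width: 0.0295
```

```bash
python3 - <<'E'
from go import *
go(632.7,164.2,60,87)
im=cams.read_camera("scene");cv2.imwrite("pics/s11.png",cv2.resize(im[100:190,250:350],None,fx=6,fy=6,interpolation=cv2.INTER_CUBIC))
s=r.observe();c=cams.calibration("scene")
p=np.array(s["eef_pos"]);R=Ro.from_quat(s["tool_rot"])
for d in(-.02,-.03,-.035,-.04,-.05):
    print(d,[ ((proj(c,[p+R.apply([x,y,d])])[0]-[250,100])*6).round() for x in(.015,.027) for y in(-.011,.011)])
E
```

```text
t 9.9 p [ 448.4 -177.2  105.2] yaw 72.3 w 29.5 F [-0.4 -0.7 -0.8] q [-0.65 -0.26 -0.42  1.41 -0.   -0.34]
 shift now [381.5  71.6  43.6]  turn [  0.1   0.3 -14.7]  shift after turn [350.6 166.2  45.2]
-0.02 [array([325., 317.]), array([278., 331.]), array([334., 338.]), array([286., 352.])]
-0.03 [array([324., 303.]), array([277., 318.]), array([334., 324.]), array([286., 339.])]
-0.035 [array([324., 297.]), array([276., 311.]), array([333., 318.]), array([285., 332.])]
-0.04 [array([324., 290.]), array([276., 304.]), array([333., 311.]), array([285., 325.])]
-0.05 [array([323., 275.]), array([275., 290.]), array([333., 297.]), array([284., 311.])]
```

View pics/s11.png

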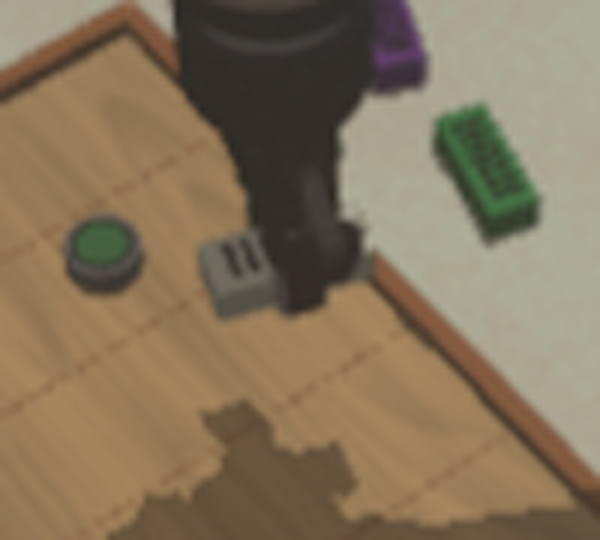

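Emit:
{"api": "carry_out", "payload": {"steps": [[[0,0,0],[0,0,-7.4],20],[[0,0,0],[0,0,-7.4],20],[[44,21,0],[0,0,0],20],[[44,21,0],[0,0,0],20],[[44,21,0],[0,0,0],20],[[44,21,0],[0,0,0],20],[[44,21,0],[0,0,0],20],[[44,21,0],[0,0,0],20],[[44,21,0],[0,0,0],20],[[44,21,0],[0,0,0],20],[[0,0,0],[0,0,0],20]]}}

```text
time: 11.32
eef_pos: [0.6295, 0.1797, 0.0906]
tool_rot: [0.723, 0.691, -0.006, -0.005]
wrist_force: [0.3, -1.1, -0.3]
grip_width: 0.0295
```

```bash
python3 go.py 632.7 164.2 30 87
```

```text
t 11.32 p [629.5 179.7  90.6] yaw 87.4 w 29.5 F [ 0.3 -1.1 -0.3] q [ 0.08  0.3   0.13  1.41 -0.    0.12]
 shift now [-15.2   4.9  60.6]  turn [-0.9  0.1  0.4]  shift after turn [-15.3   4.   60.6]
```

Emit:
{"api": "carry_out", "payload": {"steps": [[[-13,4,20],[-0.8,0,0.4],20],[[0,0,22],[0,0,0],20],[[0,0,15],[0,0,0],20],[[0,0,0],[0,0,0],20]]}}

```text
time: 11.82
eef_pos: [0.6299, 0.1646, 0.0293]
tool_rot: [0.725, 0.688, -0.003, -0.001]
wrist_force: [-0.1, -0.3, -0.6]
grip_width: 0.0293
```

```bash
python3 - <<'E'
from go import *
go(632.7,164.2,9,87)
cv2.imwrite("pics/w12.png",cams.read_camera("wrist"))
t=cams.read_camera("top");cv2.imwrite("pics/t12.png",cv2.resize(t[100:170,195:330],None,fx=5,fy=5,interpolation=cv2.INTER_CUBIC))
E
```

```text
t 11.82 p [629.9 164.6  29.3] yaw 87.0 w 29.3 F [-0.1 -0.3 -0.6] q [ 0.06  0.3   0.02  1.29 -0.    0.11]
 shift now [-0.2  3.  20.3]  turn [-0.4  0.2  0. ]  shift after turn [-0.3  2.8 20.3]
```

View pics/w12.png

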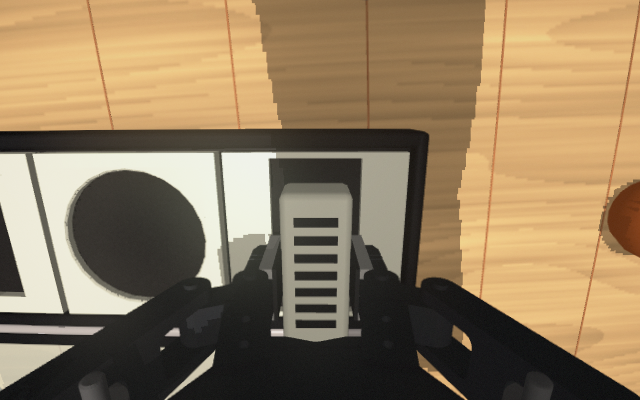

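Emit:
{"api": "carry_out", "payload": {"steps": [[[0,3,10],[-0.4,0,0],20],[[0,0,7],[0,0,0],20],[[0,0,2],[0,0,0],20],[[0,0,0],[0,0,0],20]]}}

```text
time: 12.42
eef_pos: [0.6357, 0.1647, 0.0129]
tool_rot: [0.725, 0.688, 0.001, 0.003]
wrist_force: [-0.7, -0.2, -0.1]
grip_width: 0.0292
```

```bash
python3 go.py 632.7 164.2 7 87
```

```text
t 12.43 p [635.7 164.7  12.9] yaw 87.0 w 29.2 F [-0.7 -0.2 -0.1] q [ 0.06  0.31 -0.    1.25 -0.    0.11]
 shift now [-0.7 -3.   5.8]  turn [0.4 0.2 0. ]  shift after turn [-0.7 -3.   5.9]
```

Emit:
{"api": "carry_out", "payload": {"steps": [[[-0.5,-2,2],[0.4,0,0],20],[[0,0,2],[0,0,0],20],[[0,0,1],[0,0,0],20],[[0,0,0],[0,0,0],20]]}}

```text
time: 12.92
eef_pos: [0.6339, 0.1644, 0.0079]
tool_rot: [0.725, 0.689, -0.001, 0.001]
wrist_force: [-0.5, 0.0, -0.2]
grip_width: 0.029
```

```bash
python3 go.py 632.7 164.2 7 87
```

```text
t 12.93 p [633.9 164.4   7.9] yaw 87.0 w 29.0 F [-0.5  0.  -0.2] q [ 0.06  0.32 -0.    1.25 -0.    0.11]
 shift now [-0.2 -1.2  0.9]  turn [-0.   0.2  0. ]  shift after turn [-0.2 -1.2  0.9]
```

Emit:
{"api": "carry_out", "payload": {"steps": [[[0,0,1],[0,0,0],20],[[0,0,0],[0,0,0],20]]}}

```text
time: 13.18
eef_pos: [0.6339, 0.1644, 0.007]
tool_rot: [0.725, 0.689, -0.001, 0.001]
wrist_force: [0.3, -0.4, -1.3]
grip_width: 0.0292
```

Emit:
{"api": "carry_out", "payload": {"steps": [[[0,0,1],[0,0,0],20],[[0,0,0],[0,0,0],20]]}}

```text
time: 13.42
eef_pos: [0.6341, 0.1644, 0.0063]
tool_rot: [0.725, 0.689, -0.001, 0.001]
wrist_force: [0.4, 0.8, -0.3]
grip_width: 0.0296
```

Near the floor (nominal 6.3 mm). I'll release and retract.

Emit:
{"api": "carry_out", "payload": {"steps": [[[0,0,0],[0,0,0],36],[[0,0,0],[0,0,0],44],[[0,0,0],[0,0,0],44],[[0,0,-15],[0,0,0],44],[[0,0,-30],[0,0,0],50],[[0,-20,-40],[0,0,0],50],[[0,-40,-40],[0,0,0],50],[[0,0,0],[0,0,0],50]]}}

```text
time: 14.42
eef_pos: [0.5706, 0.1679, 0.1323]
tool_rot: [0.725, 0.688, -0.003, -0.001]
wrist_force: [0.4, 0.1, 0.4]
grip_width: 0.0502
```

```bash
python3 - <<'E'
from go import *
go(460.5,-65,120,80.6)
cv2.imwrite("pics/w13.png",cams.read_camera("wrist"))
im=cams.read_camera("scene");cv2.imwrite("pics/s13.png",cv2.resize(im[200:350,230:370],None,fx=4,fy=4,interpolation=cv2.INTER_CUBIC))
E
```

```text
t 14.43 p [570.6 167.9 132.3] yaw 87.0 w 50.2 F [0.4 0.1 0.4] q [ 0.07  0.09 -0.03  1.45 -0.    0.12]
 shift now [-238.2  -97.7   13.6]  turn [-0.3  0.2  6.4]  shift after turn [-247.7  -70.6   12.3]
```

View pics/w13.png

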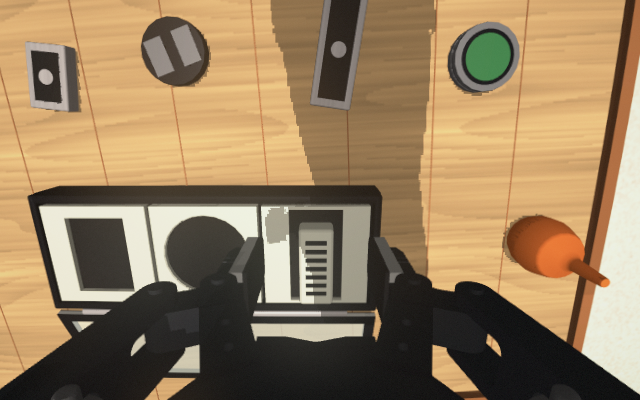

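View pics/s13.png

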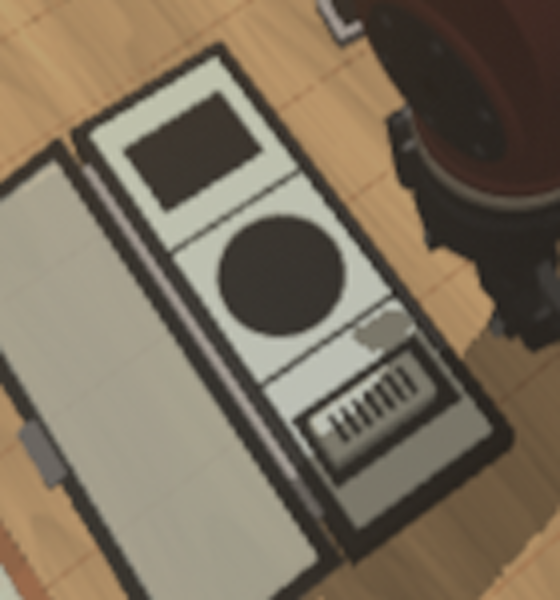

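Emit:
{"api": "carry_out", "payload": {"steps": [[[35,-27,2],[0,0,0],72],[[35,-27,2],[0,0,0],72],[[35,-27,2],[0,0,0],72],[[35,-27,0],[0,0,0],72],[[0,0,0],[0,0,0],72],[[0,0,0],[0,0,0],72]]}}

```text
time: 15.28
eef_pos: [0.4674, 0.3147, 0.1137]
tool_rot: [0.727, 0.687, -0.01, -0.005]
wrist_force: [-0.2, -0.2, -0.4]
grip_width: 0.072
```

```bash
python3 - <<'E'
from go import *
go(467.4,318.5,-31,87)
c=cams.calibration("wrist");im=cams.read_camera("wrist");cv2.imwrite("pics/w14.png",im)
H,S,V=cv2.split(cv2.cvtColor(im,cv2.COLOR_BGR2HSV))
m=((H>45)&(H<90)&(S>70)).astype(np.uint8)
q=max(cv2.findContours(m,0,1)[0],key=cv2.contourArea);e=cv2.fitEllipse(q);print(e,onplane(c,e[0],.026)*1000)
t=cams.read_camera("top");cv2.imwrite("pics/t14.png",cv2.resize(t[100:170,195:330],None,fx=5,fy=5,interpolation=cv2.INTER_CUBIC))
E
```

```text
t 15.28 p [467.4 314.7 113.7] yaw 86.8 w 72.0 F [-0.2 -0.2 -0.4] q [ 0.36  0.02 -0.14  1.43  0.    0.42]
 shift now [  4.9   2.7 144.6]  turn [-1.2  0.4 -0.2]  shift after turn [  3.8  -0.2 144.7]
((320.56939697265625, 189.96485900878906), (42.530033111572266, 43.225624084472656), 89.23006439208984) [465.05483776 318.74714214  26.        ]
```

View pics/w14.png

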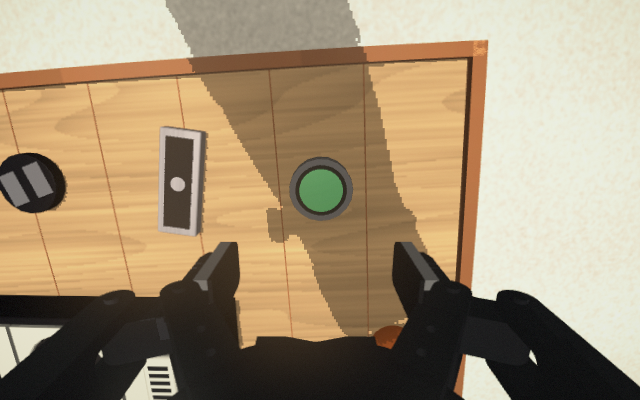

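View pics/t14.png

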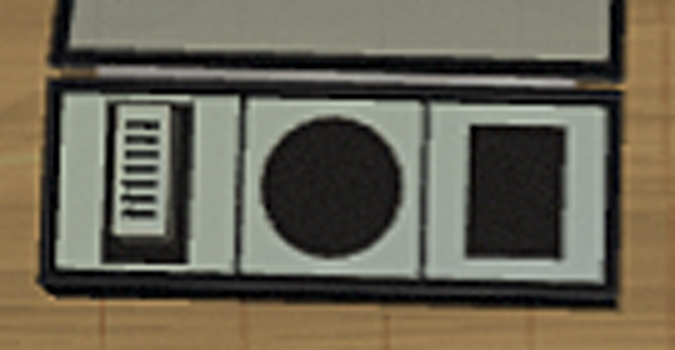

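```bash
python3 - <<'E'
from go import *
c=cams.calibration("top")
t=cv2.imread("pics/t14.png");
g=cv2.cvtColor(t,cv2.COLOR_BGR2HSV);m=((g[...,2]>100)&(g[...,1]<60)).astype(np.uint8);m[:, :108]=0;m[:,172:]=0;m[:100]=0;m[245:]=0
q=max(cv2.findContours(m,0,1)[0],key=cv2.contourArea)
pts=np.array([onplane(c,((p[0]+.5)/5-.5+195,(p[1]+.5)/5-.5+100),.064)[:2]*1000 for p in q[:,0]],np.float32)
print(cv2.minAreaRect(pts))
E
```

```text
((635.5738525390625, 163.43235778808594), (29.831830978393555, 71.12679290771484), 87.46027374267578)
```

Emit:
{"api": "carry_out", "payload": {"steps": [[[3.5,0,25],[-1.2,0.4,0],72],[[0,0,40],[0,0,0],72],[[0,0,35],[0,0,0],72],[[0,0,0],[0,0,0],72]]}}

```text
time: 15.88
eef_pos: [0.4712, 0.3143, 0.0116]
tool_rot: [0.729, 0.684, 0.001, 0.001]
wrist_force: [-0.8, 0.3, -0.2]
grip_width: 0.0723
```

```bash
python3 go.py 466.5 318.5 -31 87
```

```text
t 15.88 p [471.2 314.3  11.6] yaw 86.3 w 72.3 F [-0.8  0.3 -0.2] q [ 0.36  0.05 -0.3   1.22 -0.    0.42]
 shift now [ 3.9 -5.1 42.6]  turn [ 0.2  0.  -0.7]  shift after turn [ 4.  -5.  42.6]
```

Emit:
{"api": "carry_out", "payload": {"steps": [[[4,-5,10],[0,0,0],72],[[0,0,15],[0,0,0],72],[[0,0,6],[0,0,0],72],[[0,0,0],[0,0,0],72]]}}

```text
time: 16.38
eef_pos: [0.4693, 0.319, -0.0176]
tool_rot: [0.73, 0.684, 0.003, 0.002]
wrist_force: [-0.1, 0.1, 0.0]
grip_width: 0.0719
```

```bash
python3 - <<'E'
from go import *
go(466.5,318.5,-31,87)
cv2.imwrite("pics/w15.png",cams.read_camera("wrist"))
E
```

```text
t 16.38 p [469.3 319.  -17.6] yaw 86.3 w 71.9 F [-0.1  0.1  0. ] q [ 0.37  0.07 -0.33  1.16 -0.    0.43]
 shift now [-0.8 -2.9 13.4]  turn [ 0.4 -0.1 -0.7]  shift after turn [-0.7 -2.8 13.4]
```

View pics/w15.png

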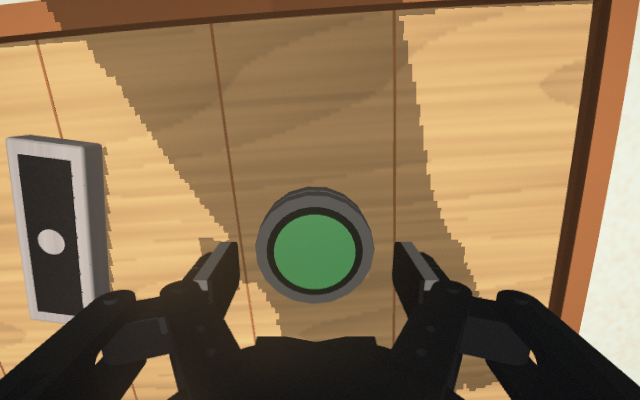

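Emit:
{"api": "carry_out", "payload": {"steps": [[[-0.5,-2.5,7],[0.4,0,-0.5],72],[[0,0,4],[0,0,0],72],[[0,0,2],[0,0,0],72],[[0,0,0],[0,0,0],72]]}}

```text
time: 16.92
eef_pos: [0.4674, 0.319, -0.0304]
tool_rot: [0.727, 0.687, 0.001, -0.0]
wrist_force: [-0.1, 0.0, 0.4]
grip_width: 0.0723
```

```bash
python3 - <<'E'
from go import *
go(466.5,318.5,-31,87)
cv2.imwrite("pics/w16.png",cams.read_camera("wrist"))
E
```

```text
t 16.93 p [467.4 319.  -30.4] yaw 86.8 w 72.3 F [-0.1  0.   0.4] q [ 0.37  0.09 -0.34  1.14  0.    0.42]
 shift now [-0.6 -0.9  0.6]  turn [ 0.1 -0.1 -0.2]  shift after turn [-0.6 -0.9  0.6]
```

View pics/w16.png

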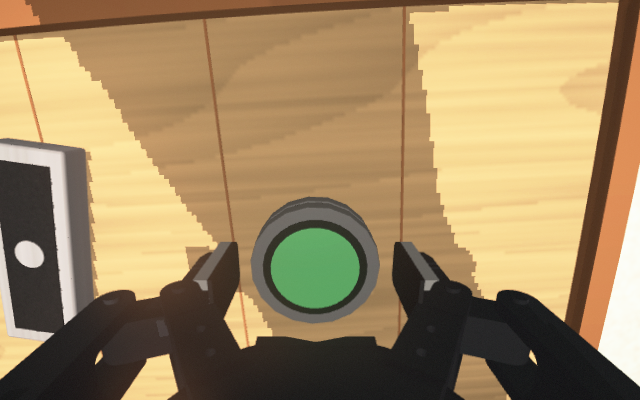

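Emit:
{"api": "carry_out", "payload": {"steps": [[[0,0,0],[0,0,0],62],[[0,0,0],[0,0,0],50],[[0,0,0],[0,0,0],45],[[0,0,0],[0,0,0],45]]}}

```text
time: 17.48
eef_pos: [0.4679, 0.3192, -0.0297]
tool_rot: [0.727, 0.687, 0.002, -0.0]
wrist_force: [0.1, 0.4, -0.8]
grip_width: 0.0543
```

```bash
python3 - <<'E'
from go import *
go(466.5,318.5,-31,87)
im=cams.read_camera("scene");cv2.imwrite("pics/s16.png",cv2.resize(im[260:350,370:470],None,fx=6,fy=6,interpolation=cv2.INTER_CUBIC))
E
```

```text
t 17.48 p [467.9 319.2 -29.7] yaw 86.8 w 54.3 F [ 0.1  0.4 -0.8] q [ 0.37  0.09 -0.34  1.15  0.    0.42]
 shift now [-0.8 -1.4  1.3]  turn [ 0.1 -0.2 -0.2]  shift after turn [-0.8 -1.4  1.3]
```

View pics/s16.png

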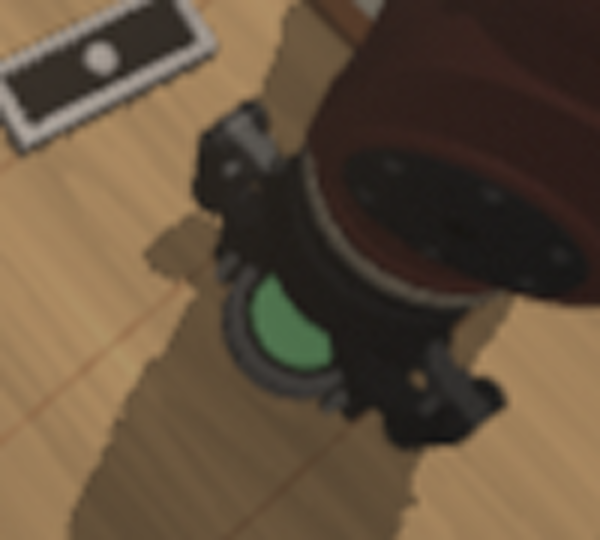

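Emit:
{"api": "carry_out", "payload": {"steps": [[[0,0,-10],[0,0,0],45],[[0,0,-20],[0,0,0],45],[[0,0,-30],[0,0,0],45],[[0,0,-35],[0,0,0],45],[[0,0,-35],[0,0,0],45],[[0,0,0],[0,0,0],45]], "newtons": 50}}

```text
time: 18.27
eef_pos: [0.4673, 0.3187, 0.1071]
tool_rot: [0.727, 0.687, 0.002, -0.0]
wrist_force: [0.7, -0.4, -0.4]
grip_width: 0.0543
```

```bash
python3 - <<'E'
from go import *
go(627.5,64.2,90,87)
cv2.imwrite("pics/w17.png",cams.read_camera("wrist"))
im=cams.read_camera("scene");cv2.imwrite("pics/s17.png",cv2.resize(im[230:350,370:490],None,fx=5,fy=5,interpolation=cv2.INTER_CUBIC))
E
```

```text
t 18.27 p [467.3 318.7 107.1] yaw 86.8 w 54.3 F [ 0.7 -0.4 -0.4] q [ 0.37 -0.   -0.18  1.4   0.    0.42]
 shift now [-245.2  174.1   16.8]  turn [ 0.1 -0.2 -0.2]  shift after turn [-245.8  173.3   17.1]
```

View pics/w17.png

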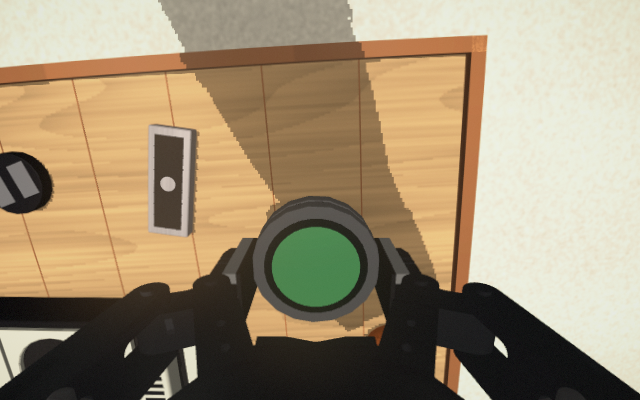

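View pics/s17.png

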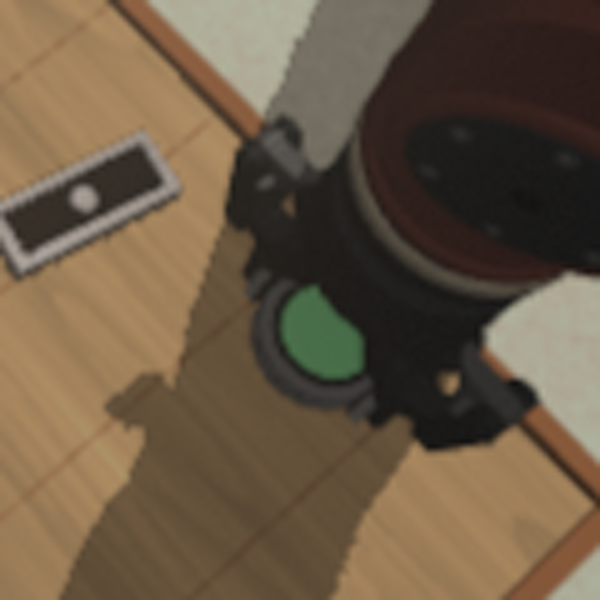

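Emit:
{"api": "carry_out", "payload": {"steps": [[[-40,28,0],[0,0,0],45],[[-40,28,0],[0,0,0],45],[[-40,28,0],[0,0,0],45],[[-40,28,0],[0,0,0],45],[[-40,28,0],[0,0,0],45],[[-40,28,0],[0,0,0],45],[[0,0,0],[0,0,0],45],[[0,0,0],[0,0,0],45]]}}

```text
time: 19.38
eef_pos: [0.617, 0.0619, 0.09]
tool_rot: [0.726, 0.688, -0.006, -0.007]
wrist_force: [-0.2, -0.2, -0.0]
grip_width: 0.0541
```

```bash
python3 go.py 627.5 64.2 25 87
```

```text
t 19.38 p [617.   61.9  90. ] yaw 86.9 w 54.1 F [-0.2 -0.2 -0. ] q [-0.11  0.2   0.01  1.4  -0.   -0.06]
 shift now [ 2.8 11.6 64.8]  turn [-1.1 -0.  -0.1]  shift after turn [ 2.9 10.4 65. ]
```

Emit:
{"api": "carry_out", "payload": {"steps": [[[2.5,10,20],[-1,0,0],45],[[0,0,25],[0,0,0],45],[[0,0,18],[0,0,0],45],[[0,0,0],[0,0,0],45]]}}

```text
time: 19.88
eef_pos: [0.6239, 0.0682, 0.0235]
tool_rot: [0.724, 0.69, -0.001, -0.002]
wrist_force: [-0.4, -0.4, -0.1]
grip_width: 0.0542
```

```bash
python3 - <<'E'
from go import *
go(627.5,64.2,5,87)
cv2.imwrite("pics/w18.png",cams.read_camera("wrist"))
E
```

```text
t 19.88 p [623.9  68.2  23.5] yaw 87.2 w 54.2 F [-0.4 -0.4 -0.1] q [-0.1   0.23 -0.08  1.27  0.   -0.05]
 shift now [-3.8  3.9 18.5]  turn [-0.2 -0.1  0.2]  shift after turn [-3.8  3.8 18.5]
```

View pics/w18.png

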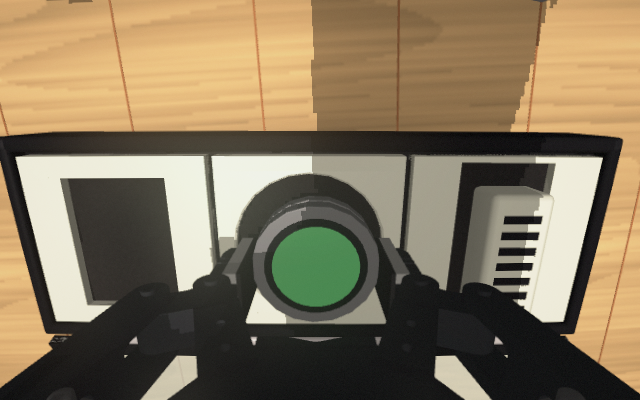

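Emit:
{"api": "carry_out", "payload": {"steps": [[[-3.5,3.5,8],[0,0,0],45],[[0,0,5],[0,0,0],45],[[0,0,2],[0,0,0],45],[[0,0,0],[0,0,0],45]]}}

```text
time: 20.42
eef_pos: [0.6298, 0.0641, 0.0111]
tool_rot: [0.724, 0.69, 0.001, -0.0]
wrist_force: [0.1, -0.5, -0.6]
grip_width: 0.0543
```

```bash
python3 go.py 628 64.2 4.5 87
```

```text
t 20.43 p [629.8  64.1  11.1] yaw 87.2 w 54.3 F [ 0.1 -0.5 -0.6] q [-0.11  0.25 -0.08  1.24  0.   -0.06]
 shift now [ 0.  -1.8  6.6]  turn [ 0.  -0.1  0.2]  shift after turn [ 0.  -1.8  6.6]
```

Emit:
{"api": "carry_out", "payload": {"steps": [[[0,-1.5,3],[0,0,0],45],[[0,0,2],[0,0,0],45],[[0,0,1],[0,0,0],45],[[0,0,0],[0,0,0],45]]}}

```text
time: 20.92
eef_pos: [0.6284, 0.0642, 0.0051]
tool_rot: [0.724, 0.69, 0.001, 0.0]
wrist_force: [-0.6, -0.1, -0.5]
grip_width: 0.0545
```

Emit:
{"api": "carry_out", "payload": {"steps": [[[0,0,1],[0,0,0],45],[[0,0,0],[0,0,0],45]]}}

```text
time: 21.18
eef_pos: [0.6286, 0.0641, 0.0045]
tool_rot: [0.724, 0.69, 0.001, 0.0]
wrist_force: [1.2, 0.3, -1.1]
grip_width: 0.0543
```

Emit:
{"api": "carry_out", "payload": {"steps": [[[0,0,0],[0,0,0],60],[[0,0,0],[0,0,0],66],[[0,0,0],[0,0,0],66],[[0,0,-15],[0,0,0],66],[[0,0,-30],[0,0,0],66],[[0,-20,-40],[0,0,0],60],[[-20,-40,-40],[0,0,0],60],[[-40,-35,0],[0,0,0],60],[[-40,-35,0],[0,0,0],60],[[0,0,0],[0,0,0],60],[[0,0,0],[0,0,0],60]]}}

```text
time: 22.55
eef_pos: [0.4921, -0.0331, 0.1427]
tool_rot: [0.724, 0.69, 0.002, 0.006]
wrist_force: [-0.6, -0.1, -0.4]
grip_width: 0.0601
```

```bash
python3 - <<'E'
from go import *
go(460.5,-65,60,80.6)
c=cams.calibration("top")
cv2.imwrite("pics/w19.png",cams.read_camera("wrist"))
t=cams.read_camera("top");cv2.imwrite("pics/t19r.png",t);cv2.imwrite("pics/t19.png",cv2.resize(t[100:170,195:330],None,fx=5,fy=5,interpolation=cv2.INTER_CUBIC))
up=cv2.resize(t,None,fx=4,fy=4,interpolation=cv2.INTER_CUBIC)
H,S,V=cv2.split(cv2.cvtColor(up,cv2.COLOR_BGR2HSV));m=((H>45)&(H<90)&(S>70)).astype(np.uint8)
m[:,:4*235]=0;m[:,4*290:]=0;m[4*170:]=0
q=max(cv2.findContours(m,0,1)[0],key=cv2.contourArea);e=cv2.fitEllipse(q);print(e,onplane(c,((e[0][0]+.5)/4-.5,(e[0][1]+.5)/4-.5),.060)*1000)
E
```

```text
t 22.55 p [492.1 -33.1 142.7] yaw 87.2 w 60.1 F [-0.6 -0.1 -0.4] q [-0.33 -0.25 -0.33  1.47 -0.   -0.28]
 shift now [-33.1 -31.   82.5]  turn [0.7 0.2 6.6]  shift after turn [-36.7 -26.   82.7]Traceback (most recent call last):
  File "<stdin>", line 9, in <module>
cv2.error: OpenCV(4.12.0) /io/opencv/modules/imgproc/src/shapedescr.cpp:361: error: (-201:Incorrect size of input array) There should be at least 5 points to fit the ellipse in function 'fitEllipseNoDirect'
```

View pics/t19.png

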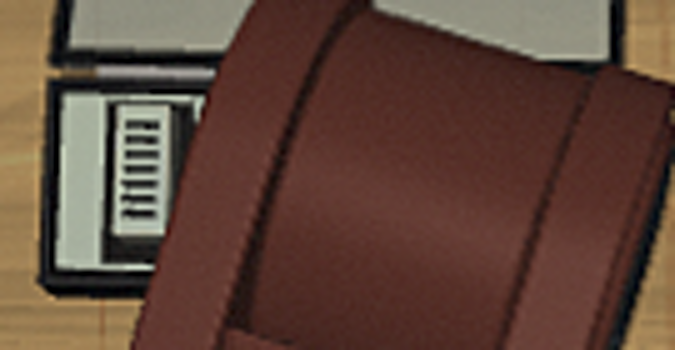

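View pics/w19.png

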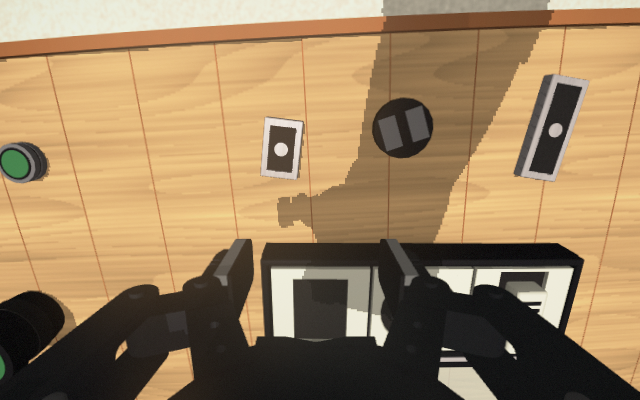

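Emit:
{"api": "carry_out", "payload": {"steps": [[[0,0,0],[0.7,0,6.6],56],[[-20,-14,30],[0,0,0],56],[[-15,-11,40],[0,0,0],56],[[0,0,30],[0,0,0],56],[[0,0,0],[0,0,0],56]]}}

```text
time: 23.28
eef_pos: [0.4637, -0.0607, 0.0401]
tool_rot: [0.761, 0.648, -0.002, -0.0]
wrist_force: [-0.2, 0.2, 0.7]
grip_width: 0.0564
```

```bash
python3 - <<'E'
from go import *
go(460.5,-65,-28.5,80.6)
c=cams.calibration("wrist");im=cams.read_camera("wrist");cv2.imwrite("pics/w20.png",im)
print(proj(c,[[.4605,-.065,.022]]))
E
```

```text
t 23.27 p [463.7 -60.7  40.1] yaw 80.9 w 56.4 F [-0.2  0.2  0.7] q [-0.41 -0.28 -0.55  1.3  -0.   -0.25]
 shift now [-4.6 -2.3 68.6]  turn [-0.1  0.2  0.3]  shift after turn [-4.8 -2.5 68.6]
[[307.97406784 213.56356263]]
```

View pics/w20.png

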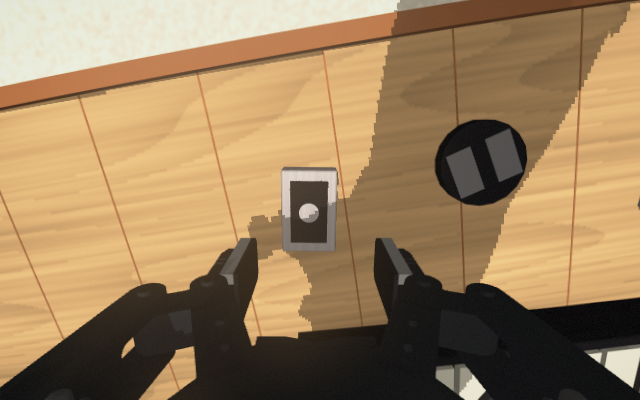

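Emit:
{"api": "carry_out", "payload": {"steps": [[[-4.7,-2.5,25],[0,0,0],56],[[0,0,25],[0,0,0],56],[[0,0,8],[0,0,0],56],[[0,0,0],[0,0,0],56]]}}

```text
time: 23.82
eef_pos: [0.4671, -0.066, -0.0106]
tool_rot: [0.76, 0.65, 0.0, 0.005]
wrist_force: [-0.4, -0.1, 0.6]
grip_width: 0.056
```

```bash
python3 - <<'E'
from go import *
go(460.5,-65,-28.5,80.6)
E
```

```text
t 23.82 p [467.1 -66.  -10.6] yaw 81.1 w 56.0 F [-0.4 -0.1  0.6] q [-0.42 -0.24 -0.61  1.19 -0.   -0.26]
 shift now [ 0.  -6.8 17.8]  turn [0.4 0.3 0.5]  shift after turn [-0.1 -6.7 17.9]
```

Emit:
{"api": "carry_out", "payload": {"steps": [[[0,-6,8],[0.4,0.2,0.5],52],[[0,0,6],[0,0,0],52],[[0,0,3],[0,0,0],50],[[0,0,0],[0,0,0],50]]}}

```text
time: 24.32
eef_pos: [0.4626, -0.0656, -0.0262]
tool_rot: [0.763, 0.646, 0.0, 0.002]
wrist_force: [-0.1, 0.8, 0.1]
grip_width: 0.0501
```

```bash
python3 - <<'E'
from go import *
go(460.5,-65,-28.5,80.6)
cv2.imwrite("pics/w21.png",cams.read_camera("wrist"))
im=cams.read_camera("scene");cv2.imwrite("pics/s21.png",cv2.resize(im[150:240,270:370],None,fx=6,fy=6,interpolation=cv2.INTER_CUBIC))
E
```

```text
t 24.32 p [462.6 -65.6 -26.2] yaw 80.6 w 50.1 F [-0.1  0.8  0.1] q [-0.42 -0.23 -0.63  1.17 -0.   -0.26]
 shift now [ 0.2 -2.2  2.3]  turn [ 0.2  0.1 -0. ]  shift after turn [ 0.2 -2.1  2.3]
```

View pics/w21.png

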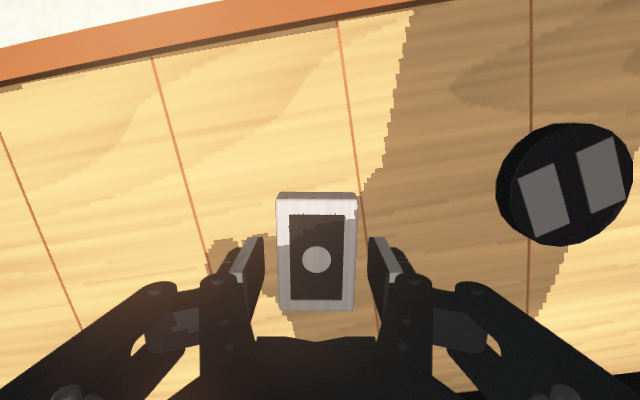

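View pics/s21.png

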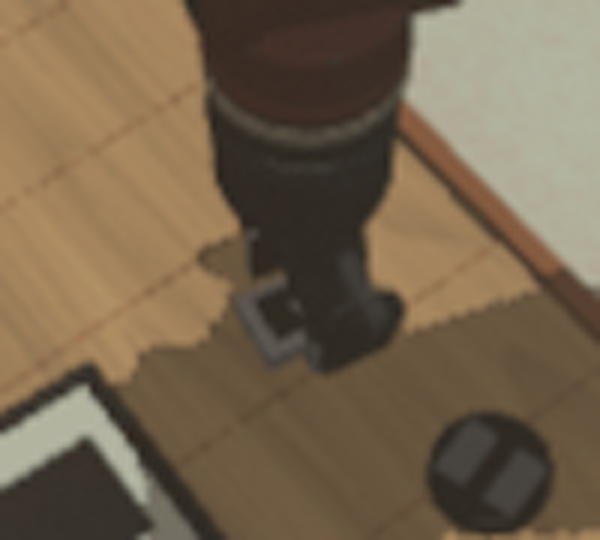

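Emit:
{"api": "carry_out", "payload": {"steps": [[[0,-1.8,2],[0,0,0],50],[[0,0,0.5],[0,0,0],40],[[0,0,0],[0,0,0],28],[[0,0,0],[0,0,0],25],[[0,0,0],[0,0,0],25]]}}

```text
time: 25.05
eef_pos: [0.4613, -0.0655, -0.0281]
tool_rot: [0.763, 0.646, 0.0, 0.003]
wrist_force: [0.8, 0.5, 0.5]
grip_width: 0.0347
```

Emit:
{"api": "carry_out", "payload": {"steps": [[[0,0,-10],[0,0,0],25],[[0,0,-20],[0,0,0],25],[[0,0,-30],[0,0,0],25],[[0,0,-35],[0,0,0],25],[[0,0,-35],[0,0,0],25],[[0,0,0],[0,0,0],25]]}}

```text
time: 25.8
eef_pos: [0.4601, -0.0648, 0.1083]
tool_rot: [0.763, 0.646, 0.0, 0.002]
wrist_force: [0.3, 0.6, -1.1]
grip_width: 0.0348
```

```bash
python3 - <<'E'
from go import *
go(622.3,-35.8,90,87)
cv2.imwrite("pics/w22.png",cams.read_camera("wrist"))
im=cams.read_camera("scene");cv2.imwrite("pics/s22.png",cv2.resize(im[120:220,270:370],None,fx=6,fy=6,interpolation=cv2.INTER_CUBIC))
E
```

```text
t 25.8 p [460.1 -64.8 108.3] yaw 80.6 w 34.8 F [ 0.3  0.6 -1.1] q [-0.42 -0.32 -0.46  1.43 -0.   -0.26]
 shift now [ 55.3 155.1  18.8]  turn [ 0.2  0.2 -6.4]  shift after turn [ 37.4 160.4  18.3]
```

View pics/w22.png

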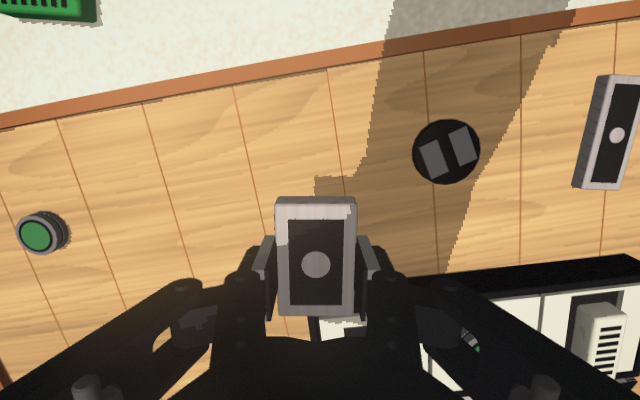

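View pics/s22.png

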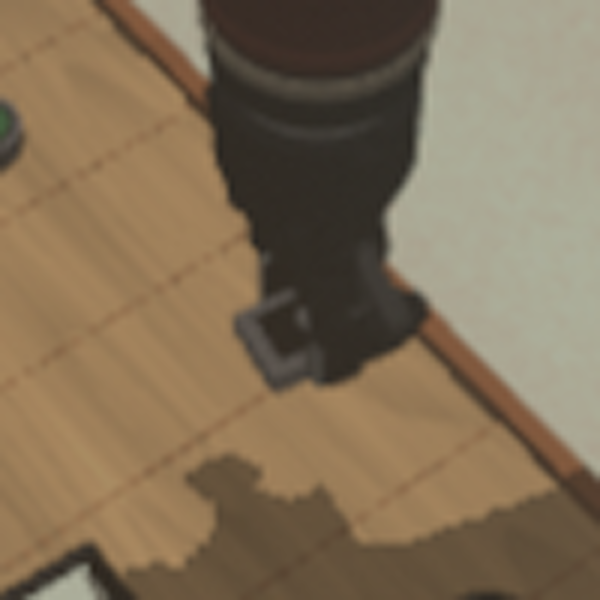

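Emit:
{"api": "carry_out", "payload": {"steps": [[[0,0,0],[0,0,-6.4],25],[[9,39,0],[0,0,0],25],[[9,39,0],[0,0,0],25],[[9,39,0],[0,0,0],25],[[9,39,0],[0,0,0],25],[[0,0,0],[0,0,0],25],[[0,0,0],[0,0,0],25]]}}

```text
time: 26.78
eef_pos: [0.6143, -0.0332, 0.0933]
tool_rot: [0.725, 0.689, -0.005, -0.006]
wrist_force: [-0.5, 0.2, -0.4]
grip_width: 0.035
```

```bash
python3 go.py 622.3 -35.8 25 87
```

```text
t 26.77 p [614.3 -33.2  93.3] yaw 87.1 w 35.0 F [-0.5  0.2 -0.4] q [-0.27  0.18 -0.01  1.4  -0.   -0.22]
 shift now [-2.3  9.2 68.2]  turn [-0.9 -0.1  0.1]  shift after turn [-2.2  8.1 68.3]
```

Emit:
{"api": "carry_out", "payload": {"steps": [[[-2,7,20],[-0.9,0,0],25],[[0,0,25],[0,0,0],25],[[0,0,20],[0,0,0],25],[[0,0,0],[0,0,0],25]]}}

```text
time: 27.28
eef_pos: [0.6178, -0.036, 0.0264]
tool_rot: [0.725, 0.689, 0.001, -0.001]
wrist_force: [0.1, 0.5, -0.1]
grip_width: 0.0343
```

```bash
python3 - <<'E'
from go import *
go(622.3,-35.8,6,87)
cv2.imwrite("pics/w23.png",cams.read_camera("wrist"))
E
```

```text
t 27.27 p [617.8 -36.   26.4] yaw 87.0 w 34.3 F [ 0.1  0.5 -0.1] q [-0.27  0.2  -0.11  1.27  0.   -0.22]
 shift now [ 0.3  4.5 20.4]  turn [-0.  -0.1  0. ]  shift after turn [ 0.4  4.5 20.4]
```

View pics/w23.png

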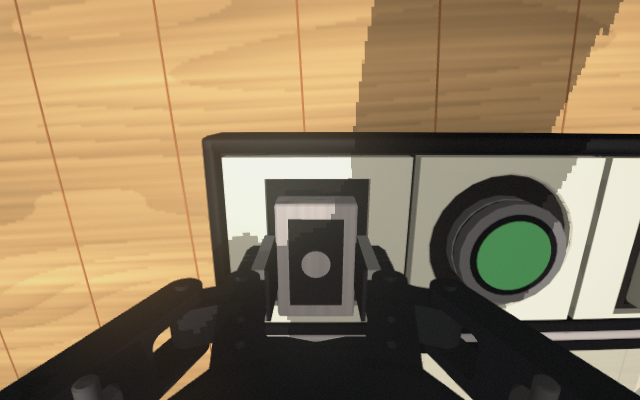

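Emit:
{"api": "carry_out", "payload": {"steps": [[[0,3.5,9],[0,0,0],25],[[0,0,7],[0,0,0],25],[[0,0,2],[0,0,0],25],[[0,0,0],[0,0,0],25]]}}

```text
time: 27.82
eef_pos: [0.6239, -0.0368, 0.0109]
tool_rot: [0.725, 0.689, 0.002, 0.001]
wrist_force: [-0.1, 0.1, 0.0]
grip_width: 0.0351
```

```bash
python3 go.py 622.3 -35.8 6 87
```

```text
t 27.82 p [623.9 -36.8  10.9] yaw 87.0 w 35.1 F [-0.1  0.1  0. ] q [-0.27  0.22 -0.11  1.23  0.   -0.22]
 shift now [ 0.9 -1.7  4.9]  turn [ 0.3 -0.1  0. ]  shift after turn [ 0.9 -1.7  4.9]
```

Emit:
{"api": "carry_out", "payload": {"steps": [[[0.5,-1.5,2.5],[0.3,0,0],25],[[0,0,1.5],[0,0,0],25],[[0,0,0],[0,0,0],25]]}}

```text
time: 28.2
eef_pos: [0.6227, -0.0362, 0.0071]
tool_rot: [0.725, 0.689, 0.0, -0.0]
wrist_force: [-0.3, -0.0, -0.3]
grip_width: 0.0348
```

Emit:
{"api": "carry_out", "payload": {"steps": [[[0,0,1],[0,0,0],25],[[0,0,0],[0,0,0],25]]}}

```text
time: 28.45
eef_pos: [0.6228, -0.0362, 0.0062]
tool_rot: [0.725, 0.689, 0.0, -0.0]
wrist_force: [0.1, 1.3, -0.9]
grip_width: 0.0345
```

Emit:
{"api": "carry_out", "payload": {"steps": [[[0,0,0],[0,0,0],40],[[0,0,0],[0,0,0],48],[[0,0,0],[0,0,0],48],[[0,0,-15],[0,0,0],48],[[0,0,-30],[0,0,0],50],[[0,-20,-40],[0,0,0],56],[[0,-40,-30],[0,0,0],56],[[-40,-35,0],[0,0,0],56],[[-45,-30,0],[0,0,0],56],[[-45,-20,0],[0,0,0],56],[[-45,0,0],[0,0,0],56],[[0,0,0],[0,0,0],56]]}}

```text
time: 29.95
eef_pos: [0.4629, -0.2108, 0.1287]
tool_rot: [0.725, 0.689, -0.003, 0.003]
wrist_force: [-0.4, 0.5, -0.1]
grip_width: 0.056
```

```bash
python3 - <<'E'
from go import *
go(460.5,-326.4,60,87)
t=cams.read_camera("top");cv2.imwrite("pics/t24r.png",t);cv2.imwrite("pics/t24.png",cv2.resize(t[100:170,195:330],None,fx=5,fy=5,interpolation=cv2.INTER_CUBIC))
c=cams.calibration("top")
K=4;up=cv2.resize(t,None,fx=K,fy=K,interpolation=cv2.INTER_CUBIC)
H,S,V=cv2.split(cv2.cvtColor(up,cv2.COLOR_BGR2HSV));m=((H>45)&(H<90)&(S>70)).astype(np.uint8)
m[:,:4*235]=0;m[:,4*290:]=0;m[4*170:]=0;m[:4*100]=0
q=max(cv2.findContours(m,0,1)[0],key=cv2.contourArea);e=cv2.fitEllipse(q);print(e,onplane(c,((e[0][0]+.5)/4-.5,(e[0][1]+.5)/4-.5),.060)*1000)
E
```

```text
t 29.95 p [ 462.9 -210.8  128.7] yaw 87.1 w 56.0 F [-0.4  0.5 -0.1] q [-0.68 -0.18 -0.3   1.45 -0.01 -0.63]
 shift now [-114.9    3.5   69.7]  turn [-0.   0.5  0.1]  shift after turn [-115.5    3.6   68.7]
((1042.5106201171875, 544.0079345703125), (57.00691604614258, 58.770015716552734), 75.75914764404297) [628.0296317   64.08777234  60.        ]
```

View pics/t24.png

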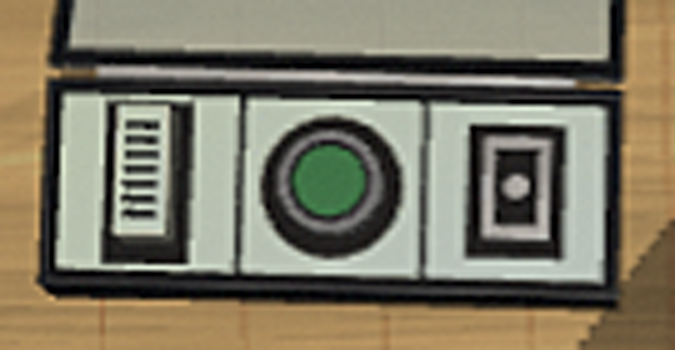

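Emit:
{"api": "carry_out", "payload": {"steps": [[[-38,1,10],[0,0.4,0],60],[[-38,1,15],[0,0,0],60],[[-35,1,20],[0,0,0],60],[[0,0,25],[0,0,0],60],[[0,0,20],[0,0,0],60],[[0,0,0],[0,0,0],60]]}}

```text
time: 30.75
eef_pos: [0.4636, -0.3193, 0.0404]
tool_rot: [0.722, 0.692, -0.001, 0.001]
wrist_force: [-0.5, 0.4, -0.4]
grip_width: 0.06
```

```bash
python3 - <<'E'
from go import *
go(460.5,-326.4,-29,87)
c=cams.calibration("wrist");im=cams.read_camera("wrist");cv2.imwrite("pics/w25.png",im)
H,S,V=cv2.split(cv2.cvtColor(im,cv2.COLOR_BGR2HSV))
m=((H>45)&(H<90)&(S>70)).astype(np.uint8)
for q in cv2.findContours(m,0,1)[0]:
    if cv2.contourArea(q)>300: e=cv2.fitEllipse(q);print(e,onplane(c,e[0],.024)*1000)
E
```

```text
t 30.75 p [ 463.6 -319.3   40.4] yaw 87.5 w 60.0 F [-0.5  0.4 -0.4] q [-0.83  0.02 -0.27  1.28 -0.   -0.79]
 shift now [-7.  -2.8 69.4]  turn [0.1 0.2 0.5]  shift after turn [-7.2 -2.7 69.4]
((29.616539001464844, 247.75450134277344), (57.348052978515625, 94.84960174560547), 143.7490234375) [ 477.16738123 -515.75810036   24.        ]
((304.5654602050781, 212.3187255859375), (39.23543930053711, 41.204833984375), 93.91486358642578) [ 459.45002344 -326.0628165    24.        ]
```

View pics/w25.png

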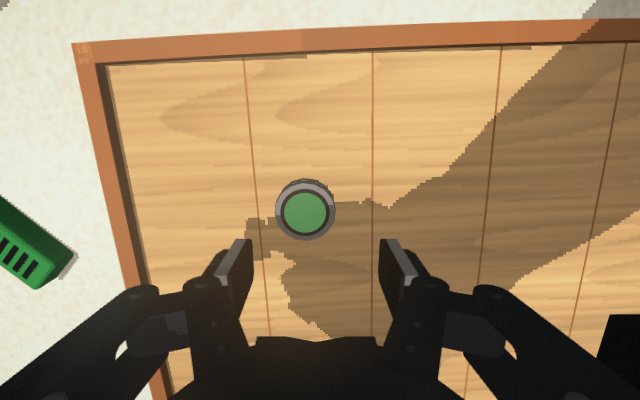

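Both views agree on the small shell: (460.5,-326.4) from the top camera against (459.5,-326.1) from the wrist. Descending.

Emit:
{"api": "carry_out", "payload": {"steps": [[[-7,-3,25],[0,0,0.5],60],[[0,0,25],[0,0,0],58],[[0,0,8],[0,0,0],56],[[0,0,0],[0,0,0],56]]}}

```text
time: 31.3
eef_pos: [0.4647, -0.3279, -0.0112]
tool_rot: [0.724, 0.69, -0.001, 0.006]
wrist_force: [-0.4, 0.6, -0.5]
grip_width: 0.0559
```

```bash
python3 go.py 460.2 -326.3 -29 87
```

```text
t 31.3 p [ 464.7 -327.9  -11.2] yaw 87.2 w 55.9 F [-0.4  0.6 -0.5] q [-0.84  0.06 -0.32  1.17 -0.   -0.79]
 shift now [ 1.5 -4.7 17.8]  turn [0.4 0.5 0.2]  shift after turn [ 1.4 -4.6 17.8]
```

Emit:
{"api": "carry_out", "payload": {"steps": [[[1.5,-4.5,8],[0.4,0.4,0],56],[[0,0,6],[0,0,0],54],[[0,0,3],[0,0,0],52],[[0,0,0],[0,0,0],52]]}}

```text
time: 31.8
eef_pos: [0.4613, -0.3272, -0.0267]
tool_rot: [0.724, 0.69, -0.001, 0.002]
wrist_force: [-1.2, -0.4, 0.1]
grip_width: 0.0522
```

```bash
python3 - <<'E'
from go import *
go(460.2,-326.3,-29,87)
cv2.imwrite("pics/w26.png",cams.read_camera("wrist"))
E
```

```text
t 31.8 p [ 461.3 -327.2  -26.7] yaw 87.2 w 52.2 F [-1.2 -0.4  0.1] q [-0.85  0.08 -0.34  1.15 -0.   -0.8 ]
 shift now [ 0.9 -1.2  2.3]  turn [0.1 0.3 0.2]  shift after turn [ 0.9 -1.2  2.3]
```

View pics/w26.png

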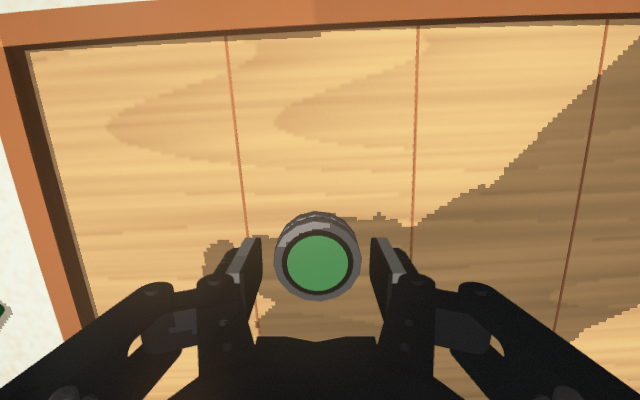

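Emit:
{"api": "carry_out", "payload": {"steps": [[[0.8,-1,2],[0,0,0],48],[[0,0,0.5],[0,0,0],42],[[0,0,0],[0,0,0],30],[[0,0,0],[0,0,0],30],[[0,0,0],[0,0,0],30]]}}

```text
time: 32.48
eef_pos: [0.4608, -0.3269, -0.0285]
tool_rot: [0.724, 0.69, -0.001, 0.003]
wrist_force: [0.2, -0.1, 0.0]
grip_width: 0.0381
```

Emit:
{"api": "carry_out", "payload": {"steps": [[[0,0,-10],[0,0,0],30],[[0,0,-20],[0,0,0],30],[[0,0,-30],[0,0,0],30],[[0,0,-35],[0,0,0],30],[[0,0,-40],[0,0,0],30],[[0,0,0],[0,0,0],30]]}}

```text
time: 33.22
eef_pos: [0.4601, -0.3258, 0.1134]
tool_rot: [0.724, 0.69, -0.001, 0.003]
wrist_force: [-0.1, 0.5, -0.2]
grip_width: 0.038
```

```bash
python3 - <<'E'
from go import *
go(628,64.1,120,87)
c=cams.calibration("wrist");im=cams.read_camera("wrist");cv2.imwrite("pics/w27.png",im)
s=r.observe();p=np.array(s["eef_pos"]);R=Ro.from_quat(s["tool_rot"])
H,S,V=cv2.split(cv2.cvtColor(im,cv2.COLOR_BGR2HSV))
m=((H>45)&(H<90)&(S>70)).astype(np.uint8);m[:, :200]=0
q=max(cv2.findContours(m,0,1)[0],key=cv2.contourArea);e=cv2.fitEllipse(q)
X=onplane(c,e[0],p[2]+.028+.024);print(e,R.inv().apply(X-p)*1000)
E
```

```text
t 33.23 p [ 460.1 -325.8  113.4] yaw 87.2 w 38.0 F [-0.1  0.5 -0.2] q [-0.85 -0.02 -0.17  1.4  -0.   -0.8 ]
 shift now [397.6 148.7  -8.4]  turn [0.2 0.3 0.2]  shift after turn [398.2 147.3  -6.6]
((315.4841613769531, 266.55694580078125), (55.63701248168945, 61.323028564453125), 90.42788696289062) [ -0.50582992   0.56355466 -51.99761884]
```

View pics/w27.png

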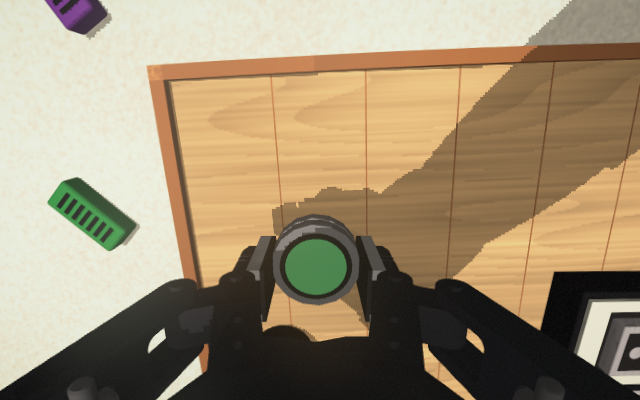

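Emit:
{"api": "carry_out", "payload": {"steps": [[[43,16,-1],[0,0,0],30],[[43,16,-1],[0,0,0],30],[[43,16,-1],[0,0,0],30],[[43,16,-1],[0,0,0],30],[[43,16,-1],[0,0,0],30],[[43,16,-1],[0,0,0],30],[[43,16,-1],[0,0,0],30],[[43,16,-1],[0,0,0],30],[[43,16,0],[0,0,0],30],[[0,0,0],[0,0,0],30],[[0,0,0],[0,0,0],30]]}}

```text
time: 34.65
eef_pos: [0.6198, 0.0683, 0.1048]
tool_rot: [0.725, 0.689, -0.005, -0.006]
wrist_force: [-0.4, -0.4, -0.2]
grip_width: 0.0382
```

```bash
python3 go.py 628 64.1 45 87
```

```text
t 34.65 p [619.8  68.3 104.8] yaw 87.1 w 38.2 F [-0.4 -0.4 -0.2] q [-0.1   0.2   0.04  1.42  0.   -0.05]
 shift now [-3.9  9.4 59.7]  turn [-0.9 -0.   0.1]  shift after turn [-3.8  8.4 59.8]
```

Emit:
{"api": "carry_out", "payload": {"steps": [[[-3.8,8,20],[-0.9,0,0],30],[[0,0,20],[0,0,0],30],[[0,0,16],[0,0,0],30],[[0,0,0],[0,0,0],30]]}}

```text
time: 35.15
eef_pos: [0.6253, 0.0614, 0.0449]
tool_rot: [0.726, 0.687, -0.001, -0.001]
wrist_force: [-0.7, -0.0, 0.1]
grip_width: 0.038
```

```bash
python3 - <<'E'
from go import *
go(628,64.1,26,87)
cv2.imwrite("pics/w28.png",cams.read_camera("wrist"))
im=cams.read_camera("scene");cv2.imwrite("pics/s28.png",cv2.resize(im[200:350,230:370],None,fx=4,fy=4,interpolation=cv2.INTER_CUBIC))
E
```

```text
t 35.15 p [625.3  61.4  44.9] yaw 86.9 w 38.0 F [-0.7 -0.   0.1] q [-0.11  0.22 -0.05  1.3   0.   -0.06]
 shift now [ 2.8  2.6 18.9]  turn [-0.2 -0.  -0.1]  shift after turn [ 2.8  2.6 18.9]
```

View pics/w28.png

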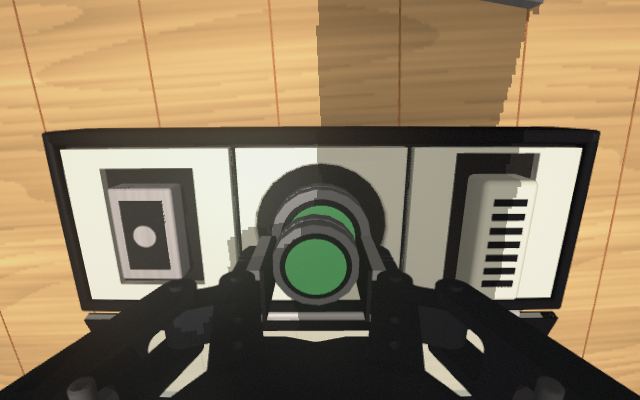

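View pics/s28.png

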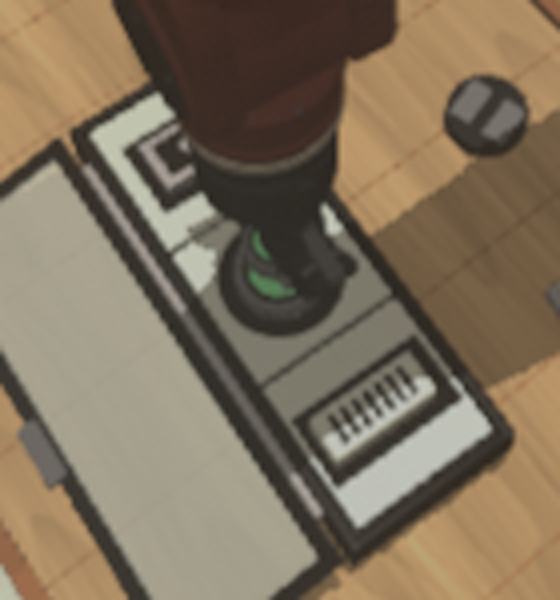

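Emit:
{"api": "carry_out", "payload": {"steps": [[[2.8,2,8],[0,0,0],30],[[0,0,5],[0,0,0],30],[[0,0,2],[0,0,0],30],[[0,0,0],[0,0,0],30]]}}

```text
time: 35.75
eef_pos: [0.6301, 0.0645, 0.0326]
tool_rot: [0.726, 0.688, 0.001, 0.001]
wrist_force: [-0.3, -0.4, -0.7]
grip_width: 0.0382
```

```bash
python3 go.py 628 64.1 25 87
```

```text
t 35.75 p [630.1  64.5  32.6] yaw 86.9 w 38.2 F [-0.3 -0.4 -0.7] q [-0.1   0.23 -0.06  1.28  0.   -0.05]
 shift now [-0.5 -2.1  7.6]  turn [ 0.1 -0.  -0.1]  shift after turn [-0.5 -2.1  7.6]
```

Emit:
{"api": "carry_out", "payload": {"steps": [[[-0.5,-2,4],[0,0,0],30],[[0,0,2.5],[0,0,0],30],[[0,0,1],[0,0,0],30],[[0,0,0],[0,0,0],30]]}}

```text
time: 36.25
eef_pos: [0.6281, 0.064, 0.0249]
tool_rot: [0.726, 0.688, 0.001, 0.001]
wrist_force: [0.4, -0.2, 0.2]
grip_width: 0.0381
```

```bash
python3 go.py 628 64.1 24 87
```

```text
t 36.25 p [628.1  64.   24.9] yaw 86.9 w 38.1 F [ 0.4 -0.2  0.2] q [-0.11  0.23 -0.07  1.26  0.   -0.05]
 shift now [ 0.1 -0.1  0.9]  turn [ 0.2 -0.  -0.1]  shift after turn [ 0.1 -0.1  0.9]
```

Emit:
{"api": "carry_out", "payload": {"steps": [[[0,0,0.8],[0,0,0],30],[[0,0,0],[0,0,0],30],[[0,0,0],[0,0,0],44],[[0,0,0],[0,0,0],54],[[0,0,0],[0,0,0],54],[[0,0,-12],[0,0,0],54],[[0,0,-25],[0,0,0],54],[[0,-10,-40],[0,0,0],54],[[0,-40,-30],[0,0,0],54],[[-45,-45,0],[0,0,0],54],[[-45,-45,0],[0,0,0],54],[[-45,0,0],[0,0,0],54]]}}

```text
time: 37.75
eef_pos: [0.4789, -0.0633, 0.1402]
tool_rot: [0.724, 0.69, 0.003, 0.004]
wrist_force: [1.5, 0.0, 0.5]
grip_width: 0.054
```

Emit:
{"api": "carry_out", "payload": {"steps": [[[-45,0,0],[0,0,0],54],[[-45,0,0],[0,0,0],54],[[-40,0,0],[0,0,0],54],[[0,0,0],[0,0,0],54],[[0,0,0],[0,0,0],54]]}}

```text
time: 38.38
eef_pos: [0.472, -0.2001, 0.1463]
tool_rot: [0.725, 0.688, 0.004, 0.008]
wrist_force: [0.1, 0.3, 0.4]
grip_width: 0.0539
```

```bash
python3 - <<'E'
from go import *
go(460.5,-326.4,60,87)
t=cams.read_camera("top");cv2.imwrite("pics/t30r.png",t);cv2.imwrite("pics/t30.png",cv2.resize(t[60:230,130:330],None,fx=3.9,fy=3.5,interpolation=cv2.INTER_CUBIC))
c=cams.calibration("top")
K=4;up=cv2.resize(t,None,fx=K,fy=K,interpolation=cv2.INTER_CUBIC)
H,S,V=cv2.split(cv2.cvtColor(up,cv2.COLOR_BGR2HSV));m=((H>45)&(H<90)&(S>70)).astype(np.uint8)
m[:,:4*235]=0;m[:,4*290:]=0;m[4*170:]=0;m[:4*100]=0
for q in cv2.findContours(m,0,1)[0]:
  if cv2.contourArea(q)>300:
    e=cv2.fitEllipse(q);print(e,onplane(c,((e[0][0]+.5)/4-.5,(e[0][1]+.5)/4-.5),.076)*1000)
im=cams.read_camera("scene");cv2.imwrite("pics/s30.png",cv2.resize(im[200:350,230:370],None,fx=4,fy=4,interpolation=cv2.INTER_CUBIC))
E
```

```text
t 38.38 p [ 472.  -200.1  146.3] yaw 87.0 w 53.9 F [0.1 0.3 0.4] q [-0.66 -0.19 -0.28  1.47  0.   -0.61]
 shift now [-126.2   -6.3   86.9]  turn [ 0.9  0.3 -0. ]  shift after turn [-126.7   -4.9   86.3]
((1039.650146484375, 537.34814453125), (40.92292404174805, 41.770355224609375), 70.28157043457031) [628.92244704  63.87589884  76.        ]
```

View pics/t30.png

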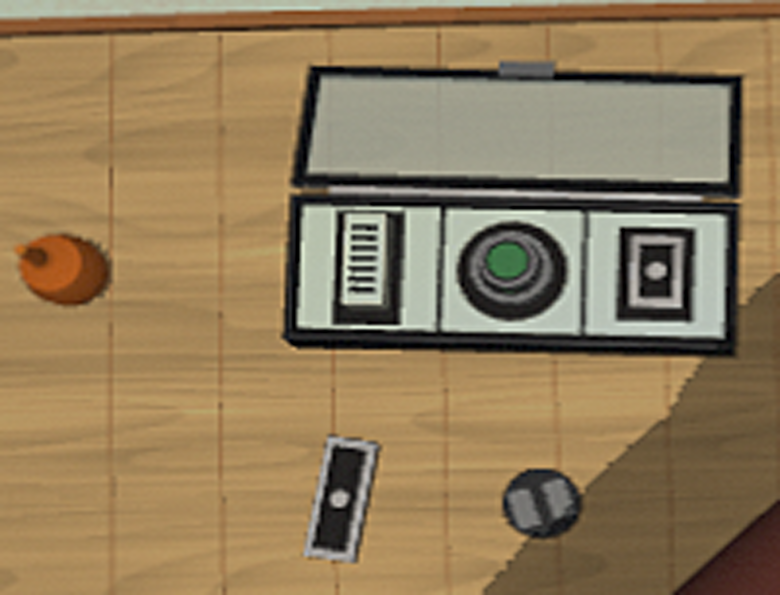

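View pics/s30.png

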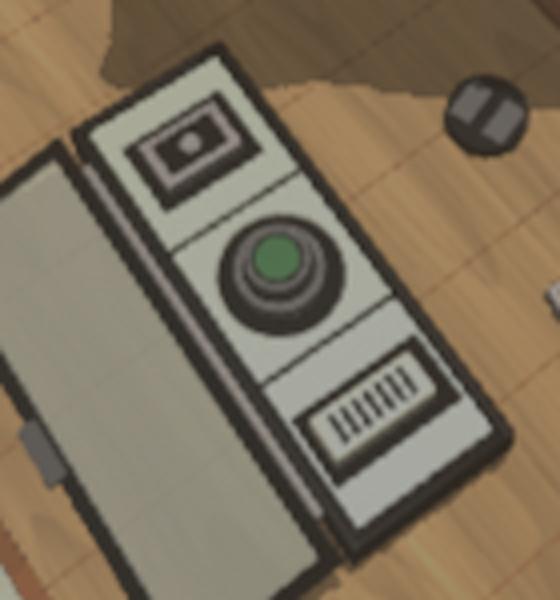

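```bash
python3 - <<'E'
from go import *
a=cv2.imread("pics/top0.png");b=cv2.imread("pics/t30r.png")
for n,(x0,y0,x1,y1) in dict(rail=(203,178,233,226),cap=(252,190,286,218),blower=(130,118,165,155)).items():
    s,_=cv2.phaseCorrelate(*(cv2.cvtColor(i[y0:y1,x0:x1],cv2.COLOR_BGR2GRAY).astype(np.float64) for i in(a,b)));print(n,np.round(s,2))
c=cams.calibration("top");g=cv2.resize(b,None,fx=4,fy=4,interpolation=cv2.INTER_CUBIC)
h=cv2.cvtColor(g,cv2.COLOR_BGR2HSV);m=(h[...,2]>80).astype(np.uint8);k=np.zeros_like(m);k[127*4:150*4,290*4:306*4]=m[127*4:150*4,290*4:306*4]
q=max(cv2.findContours(k,0,1)[0],key=cv2.contourArea)
pts=np.array([onplane(c,((p[0]+.5)/4-.5,(p[1]+.5)/4-.5),.056)[:2]*1000 for p in q[:,0]],np.float32);print(cv2.minAreaRect(pts))
print(order.close_job())
E
```

```text
rail [ 0.02 -0.05]
cap [0.03 0.2 ]
blower [ 0.02 -0.05]
((622.2880249023438, -36.526153564453125), (37.849388122558594, 57.593997955322266), 86.55403137207031)
the job is handed in; nothing more can be done
None
```

I packed the box and handed the job in at about 38.5 s of the 102 s allowed. `close_job` reported no verdict.

**Last checks (top camera):**

| Item | Measured offset from target |
|---|---|
| Cartridge from `insert_long` | about 3 mm |
| Plate from `insert_plate` | under 1 mm |
| Large shell from `insert_round` | about 0.5 mm |
| Small shell from large shell | about 1 mm |

- **Height and uprightness:** every part looked flat and upright by eye in the top and scene views. Heights were not measured directly. I released each part within about 1 mm of its expected resting height.
- **Things to leave alone:** between the first and last pictures, the rail, lens cap and blower shifted by 0.2 pixel (about 0.5 mm) or less.

**What disagreed:**
- **First grasp missed:** the first close on the cartridge shut above it without touching it. The fingertips sit about 42 mm behind the reported TCP (tool tip), not at it as described. I worked this out from the camera views and corrected for it in every later grasp.
- **Grip width:** with something held, the reading was 1 to 2 mm below the part's real size.
- **Long moves:** they missed their targets by up to 15 mm, so I corrected the position before each descent.

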